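Fit the electronic shelf label to its bin and hold the scanner on it

ROBOT

A 7-joint arm with a two-finger parallel gripper is mounted at the origin on the work surface. World frame = base frame: x ahead of the robot, y to its left, z up, the work surface at z = 0. Lengths are in m, angles in rad, forces in N, time in s.
With the tool pointing down it reaches from about 0.425 to 1.025 m from the base axis. Payload 9.4 kg.
Tool frame: the origin (TCP) lies at the very end of the fingers, on their centre line; the grasp point (between the pads) lies 19 mm behind it; z points along the fingers, y is the direction in which the jaws open and shut (so a half turn about z gives the same grasp; the last joint's range is limited). The gripper opens to 93 mm and grips with 3 to 60 N. Pads are 15 mm wide; open, the fingers measure 128 mm over their backs; the gripper's body (75 mm by 188 mm) begins 65 mm behind the grasp point.
Start: joints at [-1.358, 0.599, -0.003, 1.599, 0.002, 0.943, -0.08], TCP at [0.207, 0.695, 0.179] pointing down, gripper open.
Joint ranges: [-2.57, 2.57], [-0.35, 1.97], [-1.29, 1.29], [0.11, 2.56], [-1.05, 4.19], [0.11, 1.86], [-2.63, 2.63]. Speed limits (rad/s): [2.22, 2.22, 3.01, 3.01, 3.14, 3.14, 3.14].

INTERFACE

Orientations are given as a unit quaternion [w, x, y, z].
In Python, from workcell import arm, cams, hand_in gives the robot as it stands.
- The arm moves only by the tool carry_out, never from a script. Its argument "commands" is a list of rows, each a list of 3 entries, a list of its own where there are three numbers: the shift along the tool's x, y, z in cm, then the turn about the tool's z in degrees, then the closure, from 0 (fully open) to 1 (shut). A call has 1 to 20 rows; each row is the pose to reach, as a shift and turn from the pose commanded when the call began, along the tool's axes at that moment; what a row does not reach only later rows make up. A row lasts 1/8 s, in which the tool goes at most 62.5 mm and 10.7 degrees, less where a joint would pass 70% of its speed; a pose out of reach is approached as far as the arm can. A call with a gripper value outside its range is refused whole. The fingers move at their own pace and stop on an object; "force" is the grip in N (left out, the last holds). Time passes only in rows, so rows that repeat a pose let the fingers close. It gives the time, the measured TCP pose, the force and the opening at its end, in the units of the state.
- arm.get_obs(): the state, without advancing time (a new reading comes with each control period).
- cams.capture(name): name is "scene" or "top"; returns (picture, depth): 384x512x3 uint8, red, green, blue; 384x512 float32, m along the optical axis (not along the pixel's ray), 0 where there is no reading.
- cams.get_calibration(name): a dict with "camera_matrix" (3x3 intrinsics, pixels), "rvec" (rotation vector, rad) and "tvec" (3), from world to camera coordinates, as OpenCV has them. Camera axes: x right, y down, z forward; pixel columns grow to the right and rows downward; lengths in m; the calibration is good to about 2 mm. A picture is of the moment at which its call begins. get_calibration takes no time and is no camera call.
- hand_in(): hands the job in, once; it reports no verdict.
The state is a dict: "time": time; "q": joint angles; "qd": joint speeds; "joint_efforts": joint torques, N m; "ee_pos": TCP position; "tool_rot": TCP orientation; "ft_force": force on the tool from outside, world axes, zero at the start; "moment": the same for the moment, N m; "grip_width": finger opening in m.
Only numpy, scipy, OpenCV 4.12 (cv2) and the standard library are available. Lean on these libraries where they do the work, as an engineer would, in place of code of your own. Each camera call takes 0.05 s, during which the arm holds its last target.

TASK

Take the yellow electronic label out of the label rack and slide it down into the empty slanted holder on the front of the stacked blue bins until it sits fully home, upright with its barcode facing out, and let go of it. Then draw the barcode scanner up out of its charging stand, tip its nose down and hold it in the air with its window about 10 cm in front of the label's barcode, pointing squarely at it; finish while holding it still there, clear of the bench, the bins and the label. Leave the other labels and everything else on the bench where they are.

Things in the scene. Friction and masses are not known exactly. Their poses are not given: they have to be found in the camera images.
- label_center (a point): centre of the electronic shelf label in the yellow case: rigid slab 12 mm thick (its x), 90 mm wide (y), 70 mm tall (z, up), about 0.11 kg. It starts upright in one of the rack's three pockets (which one varies). The screen with the barcode is on its -x face. Pinch it across the 12 mm at the middle of its top edge, fingertips at most 24 mm below the top edge (the holder covers the rest).
- label_code (a point): centre of the barcode (52 mm wide, 26 mm tall) on the yellow label's -x face: 6 mm in -x and 8 mm in +z from label_center, same axes.
- label_rack: grey desk rack, 212 (x) x 110 (y) mm, fixed, holding three labels on edge at x = -68, 0 and +68 mm, screens towards its -x. Origin at the centre of its underside. Pocket floors 8 mm above the bench, pockets 15 mm wide between ribs whose tops are 28 mm above the bench.
- holder: black label holder clipped to the front of the upper blue bin, leaning back 30 degrees. Origin: centre of the slot's floor, mid-thickness. -x points out of the face (to the robot and up), y along the width, z up the slope; a label slides in along -z. Fully home, a label stands on the slot floor: its centre is at (0, 0, 35) mm, its barcode at (-6, 0, 43) mm in this frame.
- bins: two stacked blue hopper-front bins, fixed, together 180 deep x 140 wide x 180 mm high. Origin on the bench below the middle of their front face, x running into the bins. The holder's origin is 55 mm in front of this face, 118 mm up. The upper bin's front lip is 122 mm above the bench.
- scanner_grip (a point): centre of the cordless barcode scanner's head: grey with red top, 98 mm long (x), 50 mm wide (y; its thin nose 56 mm), 42 mm high (z), on a black handle 36 x 30 mm straight below. About 0.22 kg. 11 mm ahead of the handle's axis, 126 mm above the handle's foot. It looks along +x; z is up along the handle. Grip it here across the 50 mm, from above.
- scanner_window (a point): centre of the red window at the scanner's nose: 53 mm ahead (+x) of scanner_grip, same axes. The scanner looks along +x.
- scanner: the barcode scanner; origin at the centre of the handle's foot; same axes as scanner_grip. It starts standing in its charging stand, handle down.
- label: the yellow label; origin at the centre of its underside, same axes as label_center.
- stand: black charging stand, fixed: foot 118 x 92 x 14 mm and an upright socket 52 x 46 mm outside, rim 70 mm above the bench, 56 mm deep, 2 mm of play round the handle. Origin at the centre of its underside, axes as the scanner in it. The scanner's handle stands on the socket floor, 14 mm above the bench.
- label_b: one of two white-cased electronic shelf labels, same size as the yellow one (12 x 90 x 70 mm), blank screen; stands in the label rack and stays there. Origin at the centre of its underside.
- label_c: the other white-cased label, as label_b.
- tape: roll of brown packing tape lying flat, 104 mm across, 48 mm high; bystander. Origin at the centre of its underside.
- can: marking-paint can with yellow label, 66 mm across, 150 mm high, upright; bystander. Origin at the centre of its underside.
- screwdriver: screwdriver lying on the bench; bystander.
- carton: small cardboard carton 150 x 110 x 85 mm; bystander. Origin at the centre of its underside.
- red_bin: small open red bin 160 x 100 x 70 mm, empty; bystander. Origin at the centre of its underside.
- jar: screw jar with a blue cap, 70 mm across, 85 mm high; bystander. Origin at the centre of its underside.
- holder_mouth (a point): mid-mouth of the holder's slot, 42 mm up the slope (+z) from holder, same axes. Slot inside 15 mm (x) by 95 mm (y). Back plate to this height (a label at home stands 28 mm above it), x = 7.5 to 10.5 mm. Side walls 36 mm high, splayed tips to 45 mm. In front only a lip 16 mm wide at each side, 30 mm high, tips splayed to 40 mm, and a 5 mm lip at the bottom.
There are look-alikes about, which are no part of the job. Of the things that look like the label, the middle-sized one is meant.

How it is judged:
On the way, in this order (a step that is already met when the one before it is completed fails the run):
1. the yellow label sits fully home in the holder, upright, barcode facing out, and is released (x of label_code in the frame of holder between -0.01 and -0.002 m and y of label_code in the frame of holder between -0.006 and 0.006 m and z of label_code in the frame of holder between 0.038 and 0.047 m and angle between the z axis of label_center and the z axis of holder, either way round below 0.15 rad and contact force between label and the fingers below 0.05 N), for 0.3 s.
2. the scanner is drawn up clear of its stand, in the fingers (z of scanner in the frame of stand above 0.075 m and contact force between scanner and the fingers above 1 N), for 0.1 s.
At the end, for the whole second after the job is handed in: Label home in the holder (barcode within 6 mm) and let go. Scanner held still in the fingers, handle over 30 mm above the bench, clear of bins, stand, rack and label; barcode 60 to 150 mm ahead of its window, within 22 mm of its line of sight, which is within 0.30 rad of square to the label (all of step 1 and x of label_code in the frame of scanner_window between 0.06 and 0.15 m and y of label_code in the frame of scanner_window between -0.022 and 0.022 m and z of label_code in the frame of scanner_window between -0.022 and 0.022 m and angle between the x axis of scanner_window and the x axis of holder, either way round below 0.3 rad and contact force between scanner and the fingers above 1 N and linear speed of scanner below 0.02 m/s and angular speed of scanner below 0.15 rad/s and height (world z) of scanner above 0.03 m and contact force between scanner and bins below 0.05 N and contact force between scanner and stand below 0.05 N and contact force between scanner and label_rack below 0.05 N and contact force between scanner and label below 0.05 N); the arm keeps its last pose, push and grip.
It fails at once if another label or a bystander on the bench is shifted by more than 20 mm (distance of any of label_b, label_c, tape, can, screwdriver, carton, red_bin, jar from where it was at the start of the episode above 0.02 m).
It also fails if it takes over 62 s, if anything falls off the work surface, if the arm or the gripper's body presses on something with over 40 N, if the wrist force passes 120 N, or if a joint passes its speed limit or range.

## Working session

There is one attempt and no reset: what is moved stays moved. The work goes in short steps, Python scripts to look and compute and a tool call to move; the robot and the scene stay as the last step left them, time stands still between calls to the robot, and variables do not carry over. Pictures are saved under pics/ and viewed, and the job is handed in when it is done.

Besides the shell and the picture viewer there is one more tool, called after ">>>" as name(argument=value, ...), one argument or row to a line, values as JSON. carry_out: Moves the arm, as the interface text tells. Its arguments: {"type":"object","properties":{"commands":{"type":"array","items":{"type":"array"}},"force":{"type":"number"}},"required":["commands"]}

View pics/scene0.png

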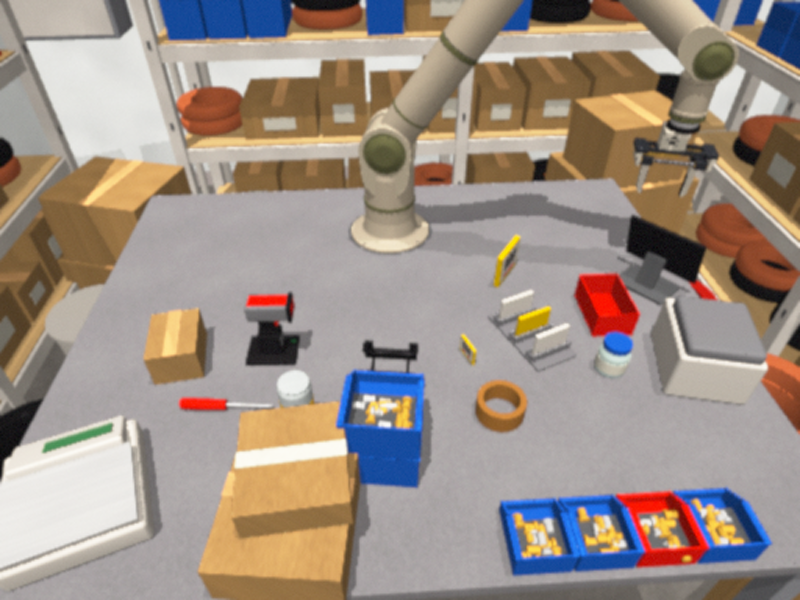

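View pics/top0.png

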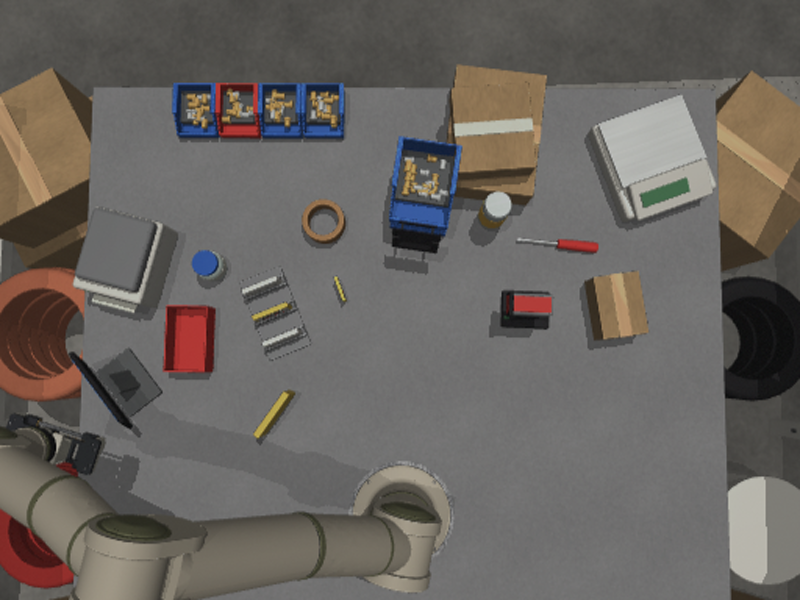

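The scene view shows three yellow candidates in the 800×600 pictures: a large one at (508,260), a middle one in the rack's middle pocket at (532,320) and a small one at (468,348). In the top view they are at (273,415), (271,312) and (340,290). By size and place, the rack one is meant. Next I'll crop it close and measure.

```bash
cat > h.py <<'E'
import numpy as np,cv2
def load(n,k=0):
    z=np.load(f"{n}{k}.npz"); R=cv2.Rodrigues(z["r"])[0]
    return z["p"],z["d"],z["K"],R,z["t"].ravel()
def cloud(n,k=0):
    p,d,K,R,t=load(n,k); v,u=np.mgrid[0:384,0:512]
    X=np.stack([(u-K[0,2])/K[0,0]*d,(v-K[1,2])/K[1,1]*d,d],-1)
    return p,(X-t)@R   # world
def grab(k):
    from workcell import cams
    for n in ("scene","top"):
        p,d=cams.capture(n); c=cams.get_calibration(n)
        np.savez(f"{n}{k}.npz",p=p,d=d,K=c["camera_matrix"],r=c["rvec"],t=c["tvec"])
def crop(n,k,u0,u1,v0,v1,s,name):
    p=load(n,k)[0]
    cv2.imwrite(f"pics/{name}.png",cv2.resize(p[v0:v1,u0:u1,::-1],None,fx=s,fy=s,interpolation=cv2.INTER_CUBIC))
def rect(P):
    r=cv2.minAreaRect((P[:,:2]*1000).astype(np.float32)); b=cv2.boxPoints(r)
    e=[b[1]-b[0],b[2]-b[1]]; e=max(e,key=np.linalg.norm)
    return np.round(r[0],1),np.round(r[1],1),round(float(np.degrees(np.arctan2(e[1],e[0]))),1)
def proj(n,k,W):
    p,d,K,R,t=load(n,k); X=np.atleast_2d(W)@R.T+t; x=X@K.T; return x[:,:2]/x[:,2:]
def ray_plane(n,k,uv,z):
    p,d,K,R,t=load(n,k); C=-R.T@t; uv=np.atleast_2d(uv).astype(float)
    D=np.c_[(uv-K[[0,1],[2,2]])/K[[0,1],[0,1]],np.ones(len(uv))]@R
    return C+D*((z-C[2])/D[:,2])[:,None]
E
python3 - <<'E'
from h import *
crop("scene",0,290,400,140,250,6,"s_rack"); crop("top",0,140,240,160,290,5,"t_rack")
crop("scene",0,200,290,200,320,5,"s_bins"); crop("top",0,230,310,80,190,5,"t_bins")
crop("scene",0,140,210,170,250,7,"s_scan"); crop("top",0,300,370,170,220,8,"t_scan")
for n in ("scene","top"):
    p,X=cloud(n); h=cv2.cvtColor(p,cv2.COLOR_RGB2HSV)
    m=((h[...,0]>18)&(h[...,0]<35)&(h[...,1]>150)&(h[...,2]>90)).astype(np.uint8)
    c,l,s,ce=cv2.connectedComponentsWithStats(m)
    for i in range(1,c):
        if s[i,4]>12:
            P=X[l==i]; print(n,ce[i].round(),s[i,4],"min",P.min(0).round(3),"max",P.max(0).round(3),rect(P))
E
```

```text
scene [424.  99.] 23 min [0.211 0.629 0.328] max [0.23  0.69  0.335] (array([219.1, 660. ]), array([63.4, 12.1]), 65.9)
scene [322. 165.] 132 min [0.201 0.265 0.005] max [0.305 0.342 0.102] (array([253., 302.]), array([ 16.5, 120.2]), -35.6)
scene [340. 205.] 234 min [ 0.471 -0.061  0.025] max [1.448 0.358 0.947] (array([947.1, 118.6]), array([  67.3, 1062.4]), -23.4)
scene [301. 222.] 40 min [0.531 0.142 0.006] max [0.583 0.165 0.051] (array([556.6, 152.4]), array([54. ,  8.5]), 20.8)
scene [258. 264.] 135 min [ 0.769 -0.061  0.113] max [ 1.448e+00 -1.000e-03  9.470e-01] (array([1108.1,  -41.8]), array([ 29.3, 681. ]), -4.5)
scene [237. 267.] 23 min [ 0.789 -0.085  0.115] max [ 1.448 -0.061  0.947] (array([1118.4,  -66.2]), array([659.2,  13.7]), 2.0)
scene [461. 338.] 197 min [ 0.97  -0.061  0.021] max [1.448 0.543 0.947] (array([1233.9,  251.9]), array([ 64.7, 756.1]), -50.7)
scene [373. 330.] 28 min [0.966 0.283 0.025] max [0.983 0.297 0.035] (array([976.5, 291.7]), array([13.7, 17.7]), -16.8)
scene [427. 337.] 159 min [0.978 0.409 0.023] max [1.042 0.454 0.036] (array([1005.9,  426.9]), array([35.4, 64.5]), -20.0)
scene [338. 337.] 97 min [0.971 0.17  0.024] max [1.016 0.216 0.037] (array([987.5, 191.8]), array([45.6, 38.7]), 23.9)
scene [383. 333.] 21 min [0.98  0.312 0.024] max [1.    0.32  0.032] (array([990. , 316.1]), array([19.7,  7.7]), 1.7)
scene [387. 345.] 143 min [ 1.004 -0.061  0.02 ] max [1.448 0.345 0.947] (array([1214.8,  125.5]), array([ 51.7, 595.5]), -43.7)
scene [354. 349.] 42 min [1.015 0.216 0.024] max [1.039 0.232 0.035] (array([1026.6,  223.6]), array([27. , 11.1]), 18.9)
scene [340. 352.] 53 min [1.024 0.17  0.026] max [1.04  0.202 0.035] (array([1031.1,  186. ]), array([15.2, 32.5]), -83.9)
```

```bash
cd pics
python3 - <<'E'
import cv2,numpy as np
def pad(a,h): return cv2.copyMakeBorder(a,0,h-a.shape[0],0,8,cv2.BORDER_CONSTANT)
for x in ("rack","bins","scan"):
    a=cv2.imread(f"s_{x}.png");b=cv2.imread(f"t_{x}.png");h=max(len(a),len(b))
    c=np.hstack([pad(a,h),pad(b,h)]);s=min(800/c.shape[1],600/c.shape[0],1);cv2.imwrite(f"c_{x}.png",cv2.resize(c,None,fx=s,fy=s)); print(s,c.shape)
E
```

```text
0.6802721088435374 (660, 1176, 3)
0.9237875288683602 (600, 866, 3)
0.7504690431519699 (560, 1066, 3)
```

View pics/c_rack.png

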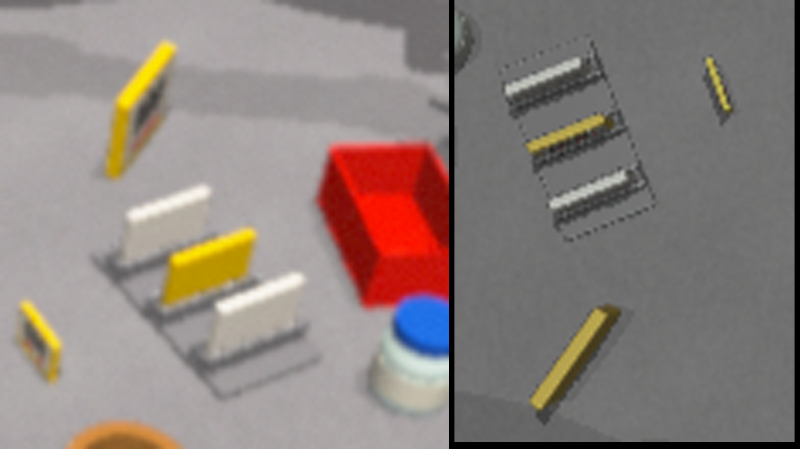

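View pics/c_bins.png

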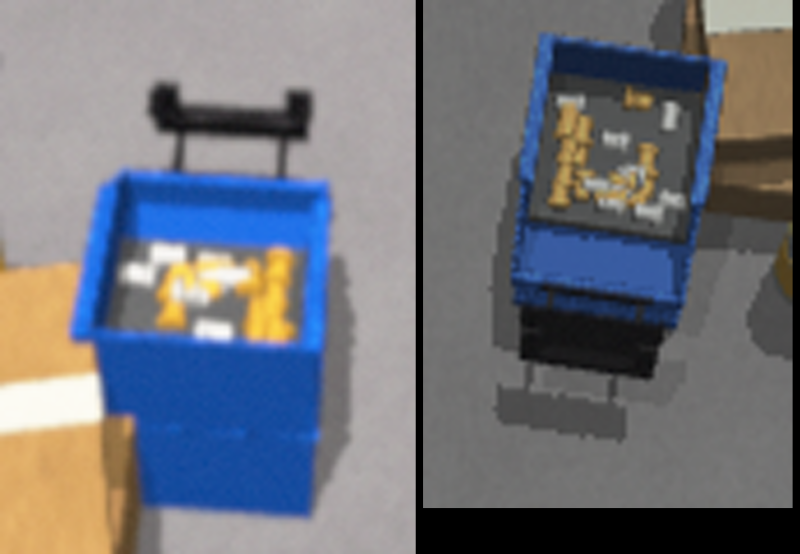

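View pics/c_scan.png

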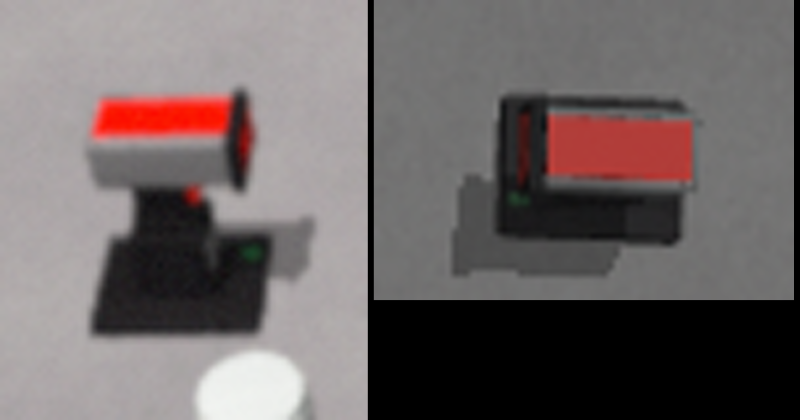

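Crops: the middle-pocket label (scene 210,265 and top 570,133 in the crop) is the yellow middle-sized one, and its screen faces the robot side. The holder sits in front of the upper bin. The scanner's nose points towards +y (left in the top view). Next come the measurements.

Run:
```python
from h import *
p,X=cloud("top"); d=load("top")[1]; h=cv2.cvtColor(p,cv2.COLOR_RGB2HSV)
print("missing",(d==0).mean(), "bench z", np.median(X[200:220,230:260,2]), X[200:220,230:260,2].std())
def comp(m,lab,minA=10):
    m=m.astype(np.uint8); c,l,s,ce=cv2.connectedComponentsWithStats(m)
    for i in range(1,c):
        if s[i,4]>=minA:
            P=X[l==i]; print(lab,ce[i].round(1),s[i,4],"z",np.percentile(P[:,2],[2,50,98]).round(3),"mean",np.median(P,0).round(3),rect(P))
box=np.zeros((384,512),bool); box[150:285,150:240]=1
comp(box&(X[...,2]>0.06)&(d>0),"labels")
b2=np.zeros_like(box); b2[170:220,300:370]=1
comp(b2&(X[...,2]>0.125)&(d>0),"scan head"); comp(b2&(X[...,2]>0.006)&(X[...,2]<0.05)&(d>0),"stand")
red=((h[...,0]<8)|(h[...,0]>172))&(h[...,1]>120)
comp(b2&red,"red",5)
b3=np.zeros_like(box); b3[80:190,230:310]=1
blk=(p.max(-1)<60)
comp(b3&blk&(X[...,2]>0.09),"holder"); comp(b3&(h[...,0]>100)&(h[...,0]<125)&(h[...,1]>120),"blue")
comp(b3&(h[...,0]>100)&(h[...,0]<125)&(h[...,1]>120)&(X[...,2]>0.165),"blue rim")
```

```text
missing 0.0035400390625 bench z -0.00014877096529364992 0.09901211017373876
labels [166.3 182. ] 98 z [0.061 0.076 0.084] mean [0.558 0.339 0.076] (array([557.7, 341.2]), array([14.9, 88.7]), -66.7)
labels [172.4 198.8] 96 z [0.062 0.076 0.083] mean [0.494 0.316 0.076] (array([494.3, 316.2]), array([13.7, 90. ]), -67.7)
labels [179.3 215.5] 89 z [0.063 0.077 0.085] mean [0.434 0.288 0.077] (array([432.7, 288.8]), array([13.1, 89. ]), -67.4)
labels [173.8 264.6] 194 z [0.065 0.094 0.102] mean [0.252 0.302 0.094] (array([250.5, 304.6]), array([ 17.4, 127.2]), -35.4)
scan head [338.4 194.5] 436 z [0.134 0.162 0.17 ] mean [ 0.506 -0.289  0.162] (array([ 508. , -292.6]), array([101.5,  55.2]), 89.4)
stand [332.9 203.3] 259 z [0.007 0.015 0.034] mean [ 0.477 -0.291  0.015] (array([ 501.4, -306.5]), array([121.3,  91.9]), 85.2)
stand [339.4 186.5] 35 z [0.008 0.014 0.02 ] mean [ 0.548 -0.321  0.014] (array([ 549.2, -321.5]), array([ 5.3, 89.2]), -89.6)
red [324.5 194.3] 23 z [0.128 0.142 0.158] mean [ 0.508 -0.243  0.142] (array([ 507.3, -243.2]), array([39.6,  2.1]), 0.3)
red [340.4 194.2]
[... 304 characters left out ...]
  0.133] (array([ 809.7, -162. ]), array([ 4. , 63.2]), -86.5)
holder [272.8 129.3] 52 z [0.092 0.107 0.117] mean [ 0.752 -0.062  0.107] (array([756.2, -47.3]), array([123.9,  16. ]), 85.0)
holder [265.7 152.5] 411 z [0.104 0.13  0.16 ] mean [ 0.659 -0.034  0.13 ] (array([539.8, -31.4]), array([107.9, 331.8]), -0.8)
blue [270.4 120.4] 1067 z [0.015 0.119 0.186] mean [ 0.749 -0.049  0.119] (array([628.1, -27.6]), array([145.2, 508.8]), -8.5)
blue [266.6 145.9] 61 z [-0.001  0.029  0.14 ] mean [ 0.705 -0.036  0.029] (array([695.7, -35.9]), array([67.7, 41.6]), 80.6)
blue rim [273.  102.5] 281 z [0.167 0.18  0.187] mean [ 0.837 -0.061  0.18 ] (array([628.1, -27.6]), array([145.2, 508.8]), -8.5)
```

Run:
```python
from h import *
p,X=cloud("top"); d=load("top")[1]; h=cv2.cvtColor(p,cv2.COLOR_RGB2HSV)
box=np.zeros((384,512),bool); box[80:150,240:300]=1
ok=(d>1.0)&(d<1.75)
blue=(h[...,0]>100)&(h[...,0]<125)&(h[...,1]>110)
m=(box&blue&ok&(np.abs(X[...,2]-0.18)<.008))
print("rim",m.sum(),rect(X[m]), np.median(X[m][:,2]))
# rim outline in bin box via pixels->plane
v,u=np.nonzero(m); P=ray_plane("top",0,np.c_[u,v],0.18); print("rim px->plane",rect(P))
# whole blue footprint extents along candidate yaw
# holder black
b=np.zeros_like(box); b[140:165,245:290]=1
blk=(p.max(-1)<55)&b&ok&(X[...,2]>0.08)
print("holder",blk.sum(),rect(X[blk]),X[blk].min(0).round(3),X[blk].max(0).round(3))
v,u=np.nonzero(blk); print("px",u.min(),u.max(),v.min(),v.max())
for z0 in (.13,.14,.15,.16):
    q=blk&(np.abs(X[...,2]-z0)<.005); print(z0,q.sum(),np.median(X[q],0).round(3), X[q][:,1].min().round(3),X[q][:,1].max().round(3))
crop("top",0,235,305,75,170,6,"t_b2")
p2,X2=cloud("scene"); d2=load("scene")[1]
b=np.zeros_like(box); b[215:238,228:272]=1
k2=(p2.max(-1)<60)&b&(d2>0.5)&(X2[...,2]>0.08)
print("scene holder",k2.sum(),rect(X2[k2]),X2[k2].min(0).round(3),X2[k2].max(0).round(3))
h2=cv2.cvtColor(p2,cv2.COLOR_RGB2HSV); b=np.zeros_like(box); b[235:315,210:275]=1
m2=b&(h2[...,0]>100)&(h2[...,0]<125)&(h2[...,1]>110)&(d2>.3)&(np.abs(X2[...,2]-.18)<.006)
print("scene rim",m2.sum(),rect(X2[m2]))
# scanner
b=np.zeros_like(box); b[170:220,300:370]=1
red=((h[...,0]<8)|(h[...,0]>172))&(h[...,1]>100)&ok&b
q=red&(X[...,2]>.155); v,u=np.nonzero(q); print("red top",q.sum(),rect(X[q]),rect(ray_plane("top",0,np.c_[u,v],.161)))
q=b&ok&(X[...,2]>.125)&(X[...,2]<.18); print("head",rect(X[q]),np.median(X[q][:,2]))
q=b&ok&(X[...,2]>.004)&(X[...,2]<.10); print("stand",rect(X[q]))
q=b&(p.max(-1)<55)&ok&(X[...,2]<.03); v,u=np.nonzero(q); print("stand px",rect(ray_plane("top",0,np.c_[u,v],.014)))
# yellow label refined
b=np.zeros_like(box); b[192:206,155:190]=1
q=b&(h[...,0]>15)&(h[...,0]<35)&(h[...,1]>90)&ok; v,u=np.nonzero(q); print("yellow",q.sum(),rect(X[q]),rect(ray_plane("top",0,np.c_[u,v],.078)),np.median(X[q][:,2]))
```

```text
rim 268 (array([821.5, -56.5]), array([145.6, 119.2]), 81.3) 0.18040362632912382
rim px->plane (array([819.5, -56.2]), array([145.5, 119.3]), 81.5)
holder 408 (array([667.4, -33.2]), array([110. ,  64.7]), 80.6) [ 0.63  -0.087  0.093] [0.706 0.021 0.166]
px 251 281 142 161
0.13 89 [ 0.656 -0.03   0.129] -0.081 0.021
0.14 78 [ 0.665 -0.028  0.139] -0.081 0.021
0.15 66 [ 0.669 -0.046  0.15 ] -0.087 0.021
0.16 21 [0.658 0.006 0.158] -0.087 0.021
scene holder 186 (array([655.7, -31.2]), array([105.2,  39. ]), 80.9) [ 0.63  -0.084  0.115] [0.679 0.019 0.162]
scene rim 378 (array([818.6, -54.5]), array([145.8, 119.7]), 82.7)
red top 249 (array([ 506.8, -290.9]), array([95.8, 35.9]), 89.0) (array([ 507.4, -290.3]), array([35.6, 96. ]), -89.8)
head (array([ 508. , -292.6]), array([101.5,  55.2]), 89.4) 0.16226648384882902
stand (array([ 519.1, -303.7]), array([192. , 271.1]), -89.8)
stand px (array([ 504.9, -304.3]), array([116.5,  90.3]), 88.0)
yellow 90 (array([494.4, 316.8]), array([13.4, 92.5]), -68.6) (array([493.6, 310.9]), array([17.2, 96.2]), -68.8) 0.07617005041596349
```

View pics/t_b2.png

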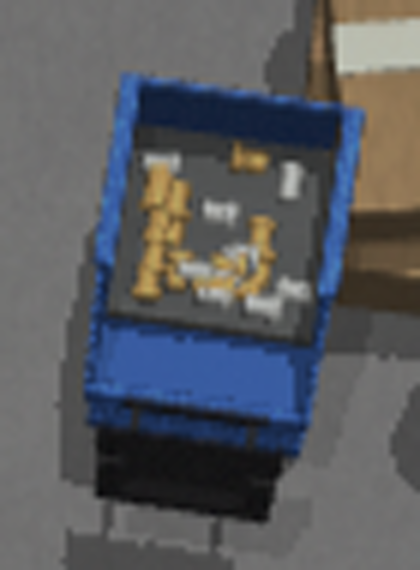

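The crop shows the bins' front with the black holder below it, at about (185,470) in the crop. The yaw comes out at about −8°. I'll check the holder cloud in its expected frame.

Run:
```python
from h import *
def hframe(o,yaw):
    c,s=np.cos(yaw),np.sin(yaw); Rz=np.array([[c,-s,0],[s,c,0],[0,0,1]])
    a=np.radians(30); Rh=np.array([[np.cos(a),0,np.sin(a)],[0,1,0],[-np.sin(a),0,np.cos(a)]])
    return Rz@Rh
o=np.array([.6435,-.0315,.118])
for yaw in (-7.,-8.,-9.):
  Rh=hframe(o,np.radians(yaw))
  for n,bx in (("top",(140,165,245,290)),("scene",(213,240,225,275))):
    p,X=cloud(n); d=load(n)[1]; b=np.zeros(d.shape,bool); b[bx[0]:bx[1],bx[2]:bx[3]]=1
    m=b&(p.max(-1)<65)&(d>.5)&(X[...,2]>.1)&(X[...,0]<.70)
    L=(X[m]-o)@Rh*1000
    print(n,yaw,m.sum(),"y",np.percentile(L[:,1],[0,2,98,100]).round(1),"x",np.percentile(L[:,0],[2,25,50,75,98]).round(1),"z",np.percentile(L[:,2],[0,2,98,100]).round(1))
    # plate : mid-y points
    q=(np.abs(L[:,1])<25)&(L[:,2]>8)&(L[:,2]<38); A=np.c_[L[q][:,1],np.ones(q.sum())]; 
    if q.sum()>5: print("  plate x",np.median(L[q][:,0]).round(1),"slope deg",np.degrees(np.linalg.lstsq(A,L[q][:,0],rcond=None)[0][0]/np.cos(np.pi/6)).round(2), "tiltcheck",np.polyfit(L[q][:,2],L[q][:,0],1).round(3), "zmax mid",L[np.abs(L[:,1])<25][:,2].max().round(1))
    for lo,hi in ((-60,-43),(43,60)):
        q=(L[:,1]>lo)&(L[:,1]<hi)&(L[:,2]>30); 
        if q.sum(): print("   side",lo,q.sum(),"ymean",L[q][:,1].mean().round(1),"zmax",L[q][:,2].max().round(1))
# colour width of holder by pixel edges: top image at plane z .15
```

```text
top -7.0 403 y [-66.9 -50.6  53.5  56.7] x [-12.6  -4.3   8.1  11.2  50.9] z [-4.2 -2.2 45.6 51.9]
  plate x 10.0 slope deg -0.76 tiltcheck [0.284 7.552] zmax mid 44.9
   side -60 19 ymean -49.2 zmax 47.3
   side 43 24 ymean 50.9 zmax 51.9
scene -7.0 203 y [-50.9 -49.8  53.4  53.9] x [-12.1  -5.3   8.2   9.7  11. ] z [-3.2 -2.2 44.2 47.7]
  plate x 9.7 slope deg 1.78 tiltcheck [-2.000e-03  9.822e+00] zmax mid 44.7
   side -60 15 ymean -48.0 zmax 43.1
   side 43 22 ymean 49.3 zmax 47.7
top -8.0 403 y [-65.9 -50.4  53.8  57.3] x [-12.3  -4.8   8.3  11.1  50.8] z [-4.3 -2.  45.1 51.4]
  plate x 10.1 slope deg -2.36 tiltcheck [0.318 6.982] zmax mid 44.8
   side -60 19 ymean -48.9 zmax 47.8
   side 43 25 ymean 51.0 zmax 51.4
scene -8.0 203 y [-50.7 -49.3  53.7  54.4] x [-11.7  -5.4   8.1   9.6  10.7] z [-3.1 -2.2 44.1 47.2]
  plate x 9.7 slope deg 0.8 tiltcheck [-6.000e-03  9.955e+00] zmax mid 44.6
   side -60 15 ymean -47.7 zmax 43.5
   side 43 22 ymean 49.6 zmax 47.2
top -9.0 403 y [-64.9 -50.5  54.1  57.9] x [-12.6  -4.7   8.3  10.9  50.8] z [-4.4 -1.8 45.1 50.9]
  plate x 10.0 slope deg -1.57 tiltcheck [0.317 6.949] zmax mid 44.8
   side -60 19 ymean -48.5 zmax 48.2
   side 43 26 ymean 51.0 zmax 50.9
scene -9.0 203 y [-50.4 -48.9  54.   54.8] x [-11.3  -5.7   8.3   9.6  10.8] z [-3.3 -2.2 43.9 46.7]
  plate x 9.8 slope deg -0.2 tiltcheck [-8.0000e-03  1.0042e+01] zmax mid 44.5
   side -60 14 ymean -47.7 zmax 43.9
   side 43 22 ymean 49.9 zmax 46.7
```

```bash
cat >> h.py <<'E'
def go(p,psi,ref=None):
    """shift (cm, tool axes) and turn (deg) from the measured pose to TCP p, jaw-axis yaw psi (deg)"""
    from workcell import arm
    from scipy.spatial.transform import Rotation as Rn
    o=arm.get_obs(); w,x,y,z=o["tool_rot"]; R=Rn.from_quat([x,y,z,w]).as_matrix()
    s=R.T@(np.array(p)-o["ee_pos"])*100; ps=np.degrees(np.arctan2(R[1,1],R[0,1]))
    t=(ps-psi+180)%360-180
    print("t",round(float(o["time"]),2),"pos",np.round(o["ee_pos"],4),"psi",ps.round(2),"tilt",np.degrees(np.arccos(-R[2,2])).round(2),"F",np.round(o["ft_force"],1),"w",round(float(o["grip_width"]),4),"-> shift",s.round(2),"turn",round(float(t),1))
E
python3 - <<'E'
from h import *
p,X=cloud("top"); d=load("top")[1]; ok=(d>.3)
for n,(v0,v1,u0,u1) in dict(monitor=(220,275,45,105),box=(130,200,45,120),jar=(155,185,115,145),tape=(125,158,190,225),can=(120,150,300,330),carton=(170,222,370,420),boxes=(40,130,285,355)).items():
    P=X[v0:v1,u0:u1][ok[v0:v1,u0:u1]]; P=P[P[:,2]>.03]; print(n,np.percentile(P,[1,99],axis=0).round(3).tolist())
go([.207,.694,.32],22.4); go([.495,.316,.20],22.4)
E
```

```text
monitor [[0.222, 0.622, 0.033], [0.389, 0.747, 0.177]]
box [[0.503, 0.562, 0.036], [0.721, 0.753, 0.154]]
jar [[0.576, 0.438, 0.032], [0.64, 0.501, 0.093]]
tape [[0.672, 0.145, 0.03], [0.773, 0.244, 0.057]]
can [[0.706, -0.272, 0.034], [0.79, -0.166, 0.158]]
carton [[0.436, -0.578, 0.034], [0.587, -0.458, 0.094]]
boxes [[0.751, -0.335, 0.056], [1.081, -0.108, 0.182]]
t 0.1 pos [0.2071 0.6943 0.1783] psi 73.4 tilt 0.08 F [-0.1  0.8 -0.4] w 0.0933 -> shift [-1.000e-02 -5.000e-02 -1.417e+01] turn 51.0
t 0.1 pos [0.2071 0.6943 0.1783] psi 73.4 tilt 0.08 F [-0.1  0.8 -0.4] w 0.0933 -> shift [-38.4  -28.03  -2.13] turn 51.0
```

>>> carry_out(
  commands=[
    [[0,0,-8],0,0.55],
    [[0,0,-12],10,0.55],
    [[-5,-3.7,-12],20,0.55],
    [[-10,-7.3,-12],30,0.55],
    [[-15,-11,-10],40,0.55],
    [[-20,-14.6,-8],51,0.55],
    [[-25,-18.3,-6],51,0.55],
    [[-30,-22,-4],51,0.55],
    [[-35,-25.6,-2.1],51,0.55],
    [[-38.4,-28,-2.1],51,0.55],
    [[-38.4,-28,-2.1],51,0.55],
    [[-38.4,-28,-2.1],51,0.55],
  ],
  force=20,
)

```text
time: 1.6
ee_pos: [0.4947, 0.3171, 0.1998]
tool_rot: [-0.0, 0.556, 0.831, -0.0]
ft_force: [1.5, 0.0, -0.1]
grip_width: 0.0417
```

Run:
```python
from h import *
go([.495,.316,.056],22.4)
```

```text
t 1.6 pos [0.4947 0.3171 0.1998] psi 22.39 tilt 0.04 F [ 1.5  0.  -0.1] w 0.0417 -> shift [-1.200e-01 -1.000e-02  1.438e+01] turn -0.0
```

>>> carry_out(
  commands=[
    [[0,0,5],0,0.55],
    [[-0.1,0,9],0,0.55],
    [[-0.1,0,12],0,0.55],
    [[-0.1,0,14.2],0,0.55],
    [[-0.1,0,14.2],0,0.55],
    [[-0.1,0,14.2],0,1],
    [[-0.1,0,14.2],0,1],
    [[-0.1,0,14.2],0,1],
    [[-0.1,0,14.2],0,1],
  ],
  force=15,
)

```text
time: 2.72
ee_pos: [0.4957, 0.3159, 0.0585]
tool_rot: [0.0, 0.556, 0.831, 0.0]
ft_force: [-0.4, -0.2, 0.1]
grip_width: 0.0068
```

Run:
```python
from h import *
go([.495,.316,.20],22.4); grab(1)
crop("scene",1,270,420,110,250,5,"s1"); crop("top",1,120,240,140,260,5,"t1")
```

```text
t 2.73 pos [0.4957 0.3159 0.0585] psi 22.39 tilt 0.04 F [-0.4 -0.2  0.1] w 0.0068 -> shift [  0.04  -0.05 -14.15] turn -0.0
```

View pics/s1.png

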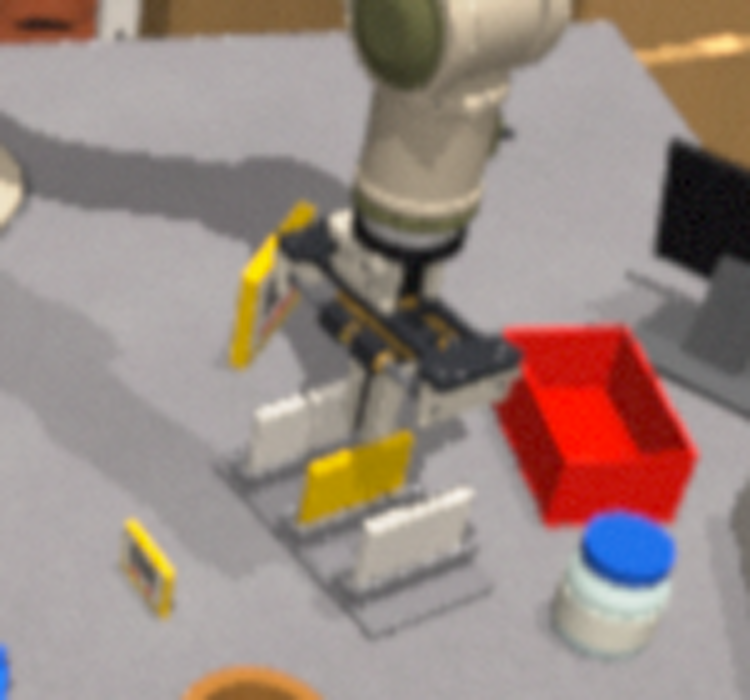

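View pics/t1.png

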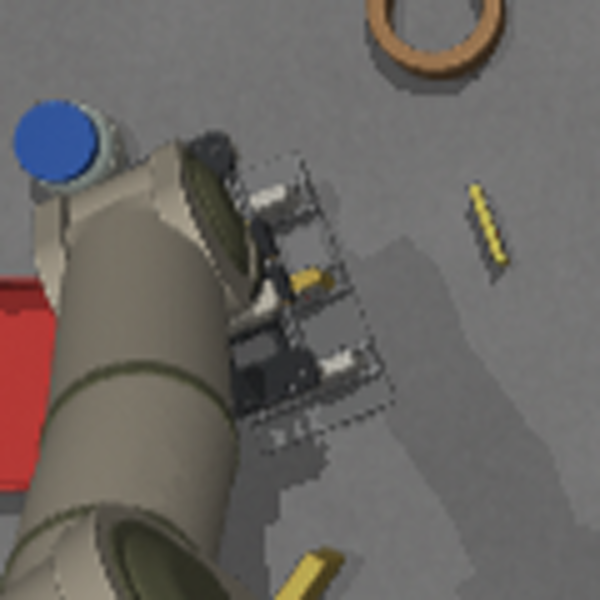

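Run:
```python
from h import *
from workcell import arm
o=arm.get_obs(); print(o["grip_width"])
crop("scene",1,315,365,180,230,14,"s1b")
W=np.array([o["ee_pos"],o["ee_pos"]+[0,0,.019],[.495,.316,.078]])
print(proj("scene",1,W),proj("top",1,W))
p,X=cloud("scene",1); h=cv2.cvtColor(p,cv2.COLOR_RGB2HSV); d=load("scene",1)[1]
m=(h[...,0]>18)&(h[...,0]<35)&(h[...,1]>150)&(d>.3); m[:,:325]=0;m[:190]=0;m[220:]=0;m[:,365:]=0
P=X[m]; print(m.sum(),P[:,2].min(),P[:,2].max()); 
for lo,hi in((.02,.045),(.045,.065),(.068,.085)):
    q=P[(P[:,2]>lo)&(P[:,2]<hi)]; print(lo,len(q),rect(q) if len(q) else 0)
p,X=cloud("scene",0); h=cv2.cvtColor(p,cv2.COLOR_RGB2HSV); d=load("scene",0)[1]
m=(h[...,0]>18)&(h[...,0]<35)&(h[...,1]>150)&(d>.3); m[:,:325]=0;m[:190]=0;m[220:]=0;m[:,365:]=0
P=X[m]; print("before",m.sum(),P[:,2].min(),P[:,2].max()); 
for lo,hi in((.02,.045),(.045,.065),(.068,.085)):
    q=P[(P[:,2]>lo)&(P[:,2]<hi)]; print(lo,len(q),rect(q) if len(q) else 0)
```

```text
0.0012919524455425933
[[341.13169651 204.18805622]
 [341.94726367 200.36645023]
 [341.98731145 200.10029885]] [[173.0439559  198.83686678]
 [172.06600715 198.46185547]
 [171.97394478 198.61753206]]
235 0.02581346106462133 0.08220491472385674
0.02 69 (array([497.7, 316.9]), array([11. , 89.8]), -71.5)
0.045 73 (array([496.6, 316.4]), array([ 7.9, 86.7]), -70.6)
0.068 81 (array([494.5, 314.3]), array([14.6, 88.6]), -67.2)
before 233 0.024691383783517564 0.08302460317454245
0.02 60 (array([496.4, 317.2]), array([ 8.3, 90.6]), -69.9)
0.045 81 (array([498. , 316.2]), array([ 9.8, 89. ]), -70.1)
0.068 84 (array([492.5, 315.9]), array([15.6, 90.9]), -69.5)
```

View pics/s1b.png

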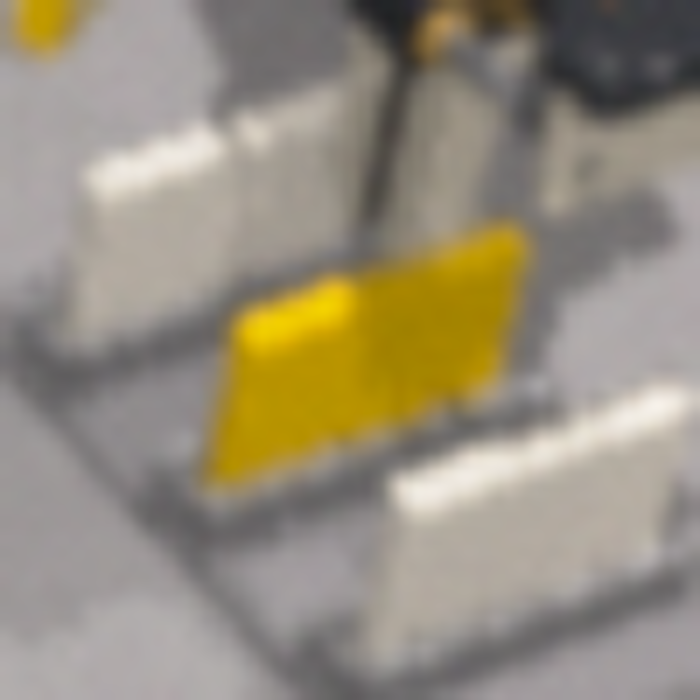

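Run:
```python
from h import *
p,X=cloud("scene",1); h=cv2.cvtColor(p,cv2.COLOR_RGB2HSV)
c,s=np.cos(np.radians(22.4)),np.sin(np.radians(22.4))
for v in range(186,212,1):
    row=[]
    for u in range(337,354,2):
        q=X[v,u]-[.4957,.3159,0]; row.append("%4d/%4d/%3d"%((q[0]*c+q[1]*s)*1000,(-q[0]*s+q[1]*c)*1000,q[2]*1000))
    print(v," ".join(row))
```

```text
186  -74/  31/ 79  -18/ -11/136  -11/  -7/139   -6/  -3/142    9/  -9/156   20/ -10/164   16/   2/157   60/ -32/202 -121/ 161/ -3
187  -70/  28/ 78  -17/ -10/131   -7/ -10/138   -5/  -3/138   11/ -10/153   16/  -6/155   18/   1/153   59/ -30/196   64/ -27/198
188  -63/  23/ 80  -19/  -8/125   -5/ -11/136   -5/  -2/133   12/ -10/149   19/  -7/153   17/   3/148 -110/ 141/  2   68/ -29/198
189  736/-711/946  -19/  -7/119   -5/ -10/131    4/ -10/139   14/ -11/146   17/  -4/146   19/   2/145 -105/ 137/  1   72/ -32/197
190  -67/  28/ 65  -18/  -6/115   -7/  -7/124    5/ -10/134   13/  -9/140   18/  -4/142   17/   5/137 -105/ 139/ -4  -94/ 138/  4
191  -66/  29/ 60  -15/  -8/113   -5/  -9/121    5/  -9/130   17/ -11/139   17/  -3/137   14/   9/129  -96/ 131/  0   79/ -37/196
192  -66/  30/ 55  -14/  -8/109   -4/  -8/117    7/ -11/127   14/  -8/131   16/   0/130  -93/ 119/  1  -87/ 123/  4   78/ -36/191
193  -66/  30/ 50  -11/ -10/108   -6/  -6/110    7/  -9/122   16/  -9/129   16/   0/124  -91/ 118/ -1  -88/ 125/ -2   82/ -38/190
194  -65/  30/ 46  -11/  -9/102   -3/  -7/108    7/  -9/117 
[... 1579 characters left out ...]
  30/ 37    0/  40/ 32  -22/  74/  0  -18/  81/  0
207    1/ -18/ 52    1/  -8/ 48    0/   1/ 43    1/  10/ 41    0/  21/ 36    2/  29/ 33    1/  40/ 29    5/  47/ 29    7/  55/ 27
208    1/ -17/ 47    3/  -9/ 45    3/   0/ 41    3/   9/ 38    0/  23/ 28    4/  28/ 31    5/  37/ 28    9/  44/ 28   10/  52/ 26
209    0/ -16/ 41    2/  -7/ 38   -1/   5/ 30    1/  12/ 29    0/  24/ 23    8/  26/ 30    9/  35/ 27    6/  48/ 19    9/  55/ 18
210    5/ -19/ 41    1/  -6/ 33    0/   5/ 25    5/   9/ 29    7/  18/ 27    8/  27/ 24    6/  39/ 17   11/  44/ 19   60/   3/ 78
211    4/ -18/ 35    0/  -4/ 26    7/  -1/ 30    7/   9/ 26   10/  15/ 25    8/  28/ 19    8/  38/ 14   61/  -6/ 78   64/   0/ 78
```

Run:
```python
from h import *
p,X=cloud("scene",0); d=load("scene",0)[1]
q=X-[.207,.6943,0]; a=np.radians(73.4); J=q[...,0]*np.cos(a)+q[...,1]*np.sin(a); T=-q[...,0]*np.sin(a)+q[...,1]*np.cos(a)
m=(d>.3)&(np.abs(T)<.03)&(np.abs(J)<.08)&(X[...,2]>.12)&(X[...,2]<.4)
v,u=np.nonzero(m); print(u.min(),u.max(),v.min(),v.max())
for z0 in np.arange(.13,.36,.01):
    k=m&(abs(X[...,2]-z0)<.005); print(round(z0,3),k.sum(),(np.percentile(J[k],[0,50,100])*1000).round() if k.sum() else "", (np.percentile(T[k],[0,50,100])*1000).round() if k.sum() else "")
h=cv2.cvtColor(p,cv2.COLOR_RGB2HSV)
for k in (0,1):
    p,X=cloud("scene",k); h=cv2.cvtColor(p,cv2.COLOR_RGB2HSV); o=(h[...,0]>10)&(h[...,0]<35)&(h[...,1]>130)&(X[...,2]>.13)&(X[...,2]<.4)&(X[...,0]<.7)
    o[150:]&=False if k==0 else True
    P=X[o]; print(k,len(P),P.mean(0).round(3) if len(P) else "",P[:,2].min() if len(P) else "",P[:,2].max() if len(P) else "")
```

```text
407 455 78 125
0.13 0  
0.14 0  
0.15 0  
0.16 0  
0.17 0  
0.18 0  
0.19 0  
0.2 0  
0.21 0  
0.22 8 [-53.  46.  51.] [-10.  -7.   5.]
0.23 22 [-62. -50.  59.] [-12.  -7.   8.]
0.24 21 [-64.  44.  58.] [-13.  -8.   3.]
0.25 28 [-64.  44.  59.] [-16.  -6.   8.]
0.26 21 [-65.  45.  61.] [-15.  -7.   7.]
0.27 30 [-67. -50.  61.] [-15.  -8.  13.]
0.28 25 [-65.  47.  64.] [-14.  -8.   9.]
0.29 25 [-67.  45.  61.] [-16.  -8.  14.]
0.3 7 [-73.  47.  61.] [-27.  -8.   2.]
0.31 21 [-39.  45.  76.] [-30. -24.  26.]
0.32 52 [-77.  19.  78.] [-30. -27.  23.]
0.33 80 [-75.   1.  77.] [-29. -20.  27.]
0.34 179 [-79.  11.  80.] [-29. -19.  30.]
0.35 110 [-80. -11.  80.] [-29. -17.  30.]
0 1494 [-0.892  0.546  0.191] 0.13003097419762036 0.39971822234039245
1 1463 [-0.875  0.56   0.181] 0.13004607444611888 0.39993137690805675
```

The picture and cloud show the fingertips ending at z ≈ 0.10, above the label. The state reads TCP z = 0.0585. At the start pose it was the same: tips at about 0.219 in the cloud, 0.178 in the state. So the reported TCP height is about 41 mm too low, and I'll go by the cameras, with actual z = reported + 0.041. I'll reopen, shift 4 mm towards the robot along the jaw axis, and descend.

>>> carry_out(
  commands=[
    [[0,0,0],0,0.55],
    [[0,-0.4,0],0,0.55],
    [[0,-0.4,0],0,0.55],
    [[0,-0.4,1],0,0.55],
    [[0,-0.4,2.5],0,0.55],
    [[0,-0.4,3.5],0,0.55],
    [[0,-0.4,4],0,0.55],
    [[0,-0.4,4],0,0.55],
  ],
)

```text
time: 3.82
ee_pos: [0.4917, 0.314, 0.0175]
tool_rot: [-0.0, 0.556, 0.831, -0.0]
ft_force: [-0.4, -0.0, 0.0]
grip_width: 0.0418
```

Run:
```python
from h import *
go([.495,.316,.20],22.4); grab(2)
crop("scene",2,315,365,175,225,14,"s2")
p,X=cloud("scene",2)
```

```text
t 3.83 pos [0.4917 0.314  0.0175] psi 22.39 tilt 0.05 F [-0.4 -0.   0. ] w 0.0418 -> shift [  0.05   0.37 -18.25] turn -0.0
```

View pics/s2.png

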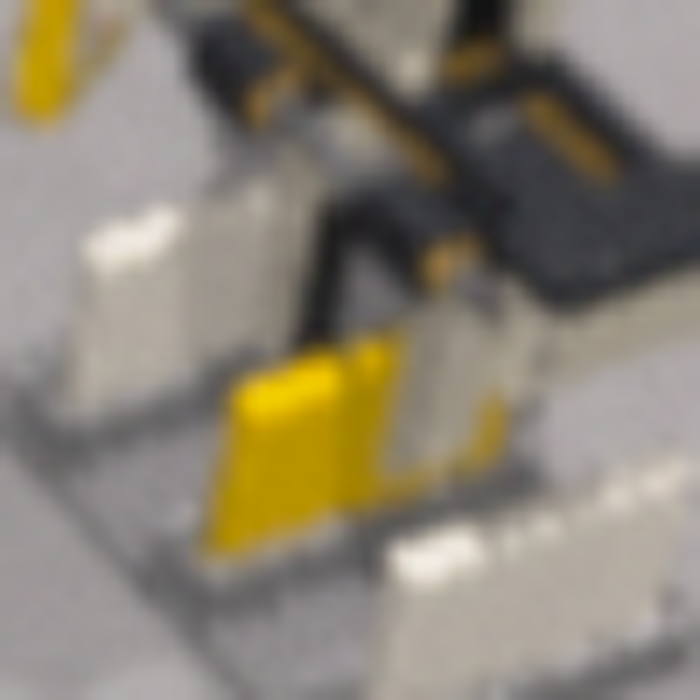

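Now the label stands between the open fingers: near finger at (440,400) in the crop, far one behind. Next I'll close and lift.

>>> carry_out(
  commands=[
    [[0,0,0],0,1],
    [[0,0,0],0,1],
    [[0,0,0],0,1],
    [[0,0,0],0,1],
    [[0,0,-1.5],0,1],
    [[0,0,-4],0,1],
    [[0,0,-9],0,1],
    [[0,0,-14],0,1],
    [[0,0,-18],0,1],
    [[0,0,-20],0,1],
    [[0,0,-20],0,1],
  ],
  force=25,
)

```text
time: 5.3
ee_pos: [0.4922, 0.3145, 0.2201]
tool_rot: [0.0, 0.556, 0.831, 0.002]
ft_force: [0.6, 0.5, -2.1]
grip_width: 0.0115
```

Run:
```python
from h import *
go([.495,.316,.20],22.4); grab(3)
crop("scene",3,300,400,110,240,5,"s3")
```

```text
t 5.3 pos [0.4922 0.3145 0.2201] psi 22.39 tilt 0.18 F [ 0.6  0.5 -2.1] w 0.0115 -> shift [0.03 0.31 2.02] turn -0.0
```

View pics/s3.png

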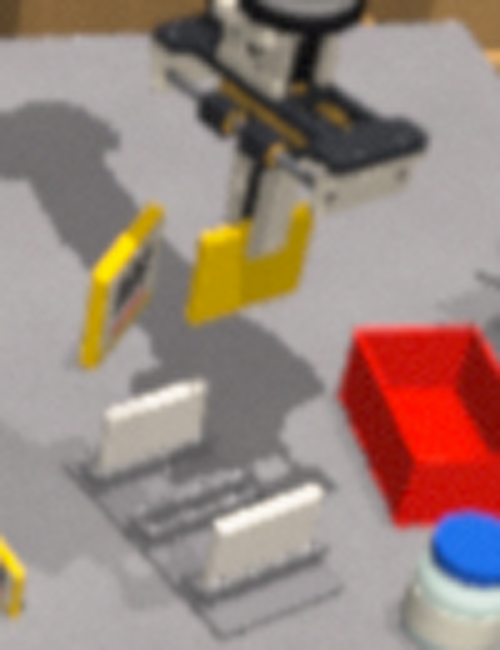

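The label hangs upright in the fingers and both white labels are undisturbed. I'll measure how it sits in the hand.

```bash
cat >> h.py <<'E'
def yel(n,k,u0,u1,v0,v1,s=150):
    p,X=cloud(n,k); d=load(n,k)[1]; h=cv2.cvtColor(p,cv2.COLOR_RGB2HSV)
    m=(h[...,0]>18)&(h[...,0]<35)&(h[...,1]>s)&(d>.3)&(d<1.75); b=np.zeros_like(m); b[v0:v1,u0:u1]=1
    return X[m&b]
E
python3 - <<'E'
from h import *
P=yel("scene",3,335,364,150,178)
a=np.radians(22.4); R=np.array([[np.cos(a),np.sin(a)],[-np.sin(a),np.cos(a)]])
L=(P[:,:2]-[.4922,.3145])@R.T*1000
print(len(P),"jaw",np.percentile(L[:,0],[2,50,98]).round(1),"width",np.percentile(L[:,1],[0,2,98,100]).round(1),"z",np.percentile(P[:,2],[0,2,98,100]).round(4))
q=(L[:,1]<-20); print("left top/bottom z",np.percentile(P[q][:,2],[0,100]).round(4)); q=(L[:,1]>25); print("right",np.percentile(P[q][:,2],[0,100]).round(4))
face=(P[:,2]<.26); print("face x vs z", np.polyfit(P[face][:,2]*1000,L[face][:,0],1).round(3), "x vs y",np.polyfit(L[face][:,1],L[face][:,0],1).round(3))
E
```

```text
313 jaw [-3.2  3.9  6.8] width [-44.9 -43.7  40.9 160.4] z [-0.0007  0.2145  0.2805  0.2816]
left top/bottom z [0.2142 0.2816]
right [-0.0007  0.2798]
face x vs z [   0.532 -121.712] x vs y [-0.172  2.141]
```

Run:
```python
from h import *
go([.6606,-.0314,.22],-8.3); go([.6606,-.0314,.187],-8.3)
```

```text
t 5.4 pos [0.4912 0.314  0.2177] psi 22.4 tilt 0.04 F [-0.5 -0.3 -0.9] w 0.0117 -> shift [-38.39   2.5   -0.23] turn 30.7
t 5.4 pos [0.4912 0.314  0.2177] psi 22.4 tilt 0.04 F [-0.5 -0.3 -0.9] w 0.0117 -> shift [-38.39   2.5    3.07] turn 30.7
```

>>> carry_out(
  commands=[
    [[-4,0.2,-0.2],4,1],
    [[-9,0.5,-0.2],9,1],
    [[-14,0.8,-0.2],14,1],
    [[-19,1.1,-0.2],19,1],
    [[-24,1.4,-0.2],24,1],
    [[-29,1.8,-0.2],28,1],
    [[-33,2.1,0],30.7,1],
    [[-36.5,2.4,1],30.7,1],
    [[-38.2,2.5,2],30.7,1],
    [[-38.4,2.5,3],30.7,1],
    [[-38.4,2.5,3],30.7,1],
    [[-38.4,2.5,3],30.7,1],
  ],
)

```text
time: 6.9
ee_pos: [0.661, -0.0296, 0.1881]
tool_rot: [-0.0, 0.756, 0.655, 0.0]
ft_force: [-0.0, -0.3, -1.5]
grip_width: 0.0118
```

Run:
```python
from h import *
go([.6606,-.0314,.157],-8.3); grab(4)
crop("scene",4,190,310,150,290,4,"s4");crop("top",4,225,310,80,190,5,"t4")
import cv2
a=cv2.imread("pics/s4.png");b=cv2.imread("pics/t4.png");h=600
z=lambda i:cv2.resize(i,None,fx=540/i.shape[0],fy=540/i.shape[0])
c=np.hstack([z(a),z(b)]); print(c.shape); c=c[:,:800] if c.shape[1]<=800 else cv2.resize(c,(800,int(540*800/c.shape[1]))); cv2.imwrite("pics/c4.png",c)
o=np.array([.644,-.030,.119]); y=np.radians(-8.3); c,s=np.cos(y),np.sin(y)
for n,bx in(("scene",(225,285,190,240)),("top",(240,300,120,170))):
    P=yel(n,4,*bx,s=120); P=P[P[:,2]>.13]; L=(P-o)@np.array([[c,-s,0],[s,c,0],[0,0,1]])*1000
    if len(P): print(n,len(P),"x",np.percentile(L[:,0],[2,25,50,75,98]).round(1),"y",np.percentile(L[:,1],[0,2,98,100]).round(1),"z",np.percentile(L[:,2],[0,2,98,100]).round(1))
```

```text
t 6.9 pos [ 0.661  -0.0296  0.1881] psi -8.2 tilt 0.04 F [-0.  -0.3 -1.5] w 0.0118 -> shift [-0.18 -0.02  3.11] turn 0.1
(540, 880, 3)
scene 411 x [17.7 20.9 21.9 22.9 24.7] y [-39.8 -37.5  48.7  49.2] z [ 39.6  61.2 128.4 130. ]
```

View pics/c4.png

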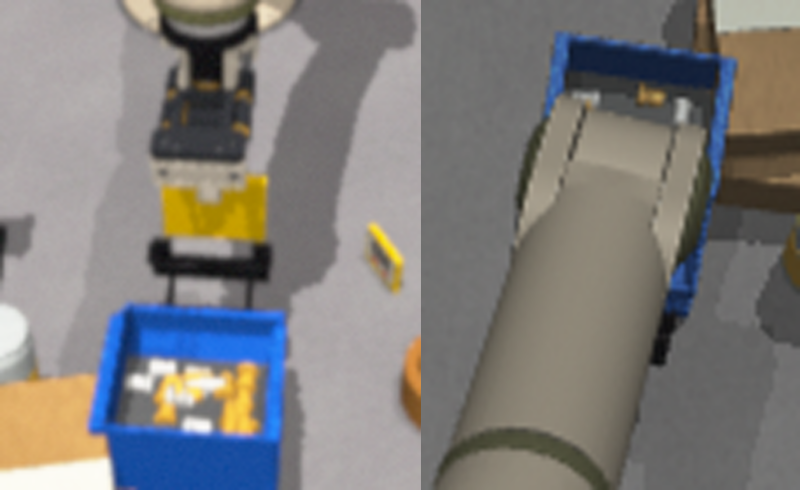

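The scene view shows the label above the holder but about 4 mm too far to +y (label centre 215 px, holder centre 211 px). I'll shift −4 mm and lower it.

>>> carry_out(
  commands=[
    [[-0.4,0,0],0,1],
    [[-0.4,0,0.8],0,1],
    [[-0.4,0,1.6],0,1],
    [[-0.4,0,2.4],0,1],
    [[-0.4,0,3.1],0,1],
    [[-0.4,0,3.1],0,1],
  ],
)

```text
time: 7.75
ee_pos: [0.6603, -0.0351, 0.1562]
tool_rot: [-0.0, 0.756, 0.654, -0.001]
ft_force: [-0.5, 0.0, -1.9]
grip_width: 0.0116
```

```bash
cat >> h.py <<'E'
O=np.array([.644,-.030,.119]); YAW=np.radians(-8.3)
def inbin(P,o=O):
    c,s=np.cos(YAW),np.sin(YAW); return (P-o)@np.array([[c,-s,0],[s,c,0],[0,0,1]])*1000
def lab(k,u0=225,u1=290,v0=185,v1=245):
    P=yel("scene",k,u0,u1,v0,v1,120); P=P[(P[:,2]>.10)&(P[:,0]<.71)&(P[:,0]>.6)]; L=inbin(P)
    print(len(P),"x",np.percentile(L[:,0],[2,25,50,75,98]).round(1),"y",np.percentile(L[:,1],[0,2,98,100]).round(1),"z",np.percentile(L[:,2],[0,2,98,100]).round(1))
    f=L[L[:,2]<np.percentile(L[:,2],98)-12]; a=np.polyfit(f[:,2],f[:,0],1); print("  back face: x=%.3f z+%.1f  lean deg %.1f"%(a[0],a[1],np.degrees(np.arctan(a[0]))))
    t=L[L[:,2]>np.percentile(L[:,2],98)-4]; print("  top x",np.percentile(t[:,0],[5,50,95]).round(1))
E
python3 - <<'E'
from h import *
go([.6606,-.0314,.157],-8.3); grab(5); lab(5)
crop("scene",5,205,290,165,265,7,"s5")
E
```

```text
t 7.75 pos [ 0.6603 -0.0351  0.1562] psi -8.3 tilt 0.07 F [-0.5  0.  -1.9] w 0.0116 -> shift [ 0.37 -0.02 -0.08] turn -0.0
443 x [-2.9 20.7 22.1 23.3 30.1] y [-50.  -44.9  43.3  45.7] z [ -1.4   5.1 175.8 191.3]
  back face: x=0.060 z+18.2  lean deg 3.4
  top x [ 8.1 51.3 57.2]
```

View pics/s5.png

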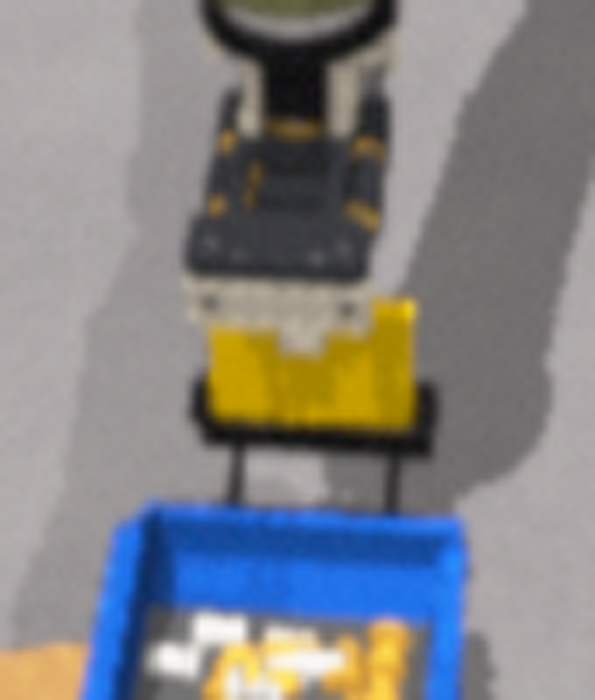

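The label stands in the slot's mouth, centred (212–415 px against the holder's 195–435). I'll open a little so the label stays caged between the fingers.

>>> carry_out(
  commands=[
    [[0,0,0.2],0,0.7],
    [[0,0,0.2],0,0.7],
    [[0,0,0.2],0,0.7],
  ],
)

```text
time: 8.22
ee_pos: [0.6608, -0.0352, 0.1553]
tool_rot: [0.0, 0.756, 0.654, 0.0]
ft_force: [-0.1, -0.5, -0.4]
grip_width: 0.0278
```

Run:
```python
from h import *
go([.6606,-.0314,.157],-8.3); grab(6); lab(6,225,275,200,229)
crop("scene",6,205,290,165,265,7,"s6")
```

```text
t 8.22 pos [ 0.6608 -0.0352  0.1553] psi -8.3 tilt 0.02 F [-0.1 -0.5 -0.4] w 0.0278 -> shift [ 0.37 -0.07 -0.17] turn -0.0
398 x [11.9 21.2 24.8 27.4 31. ] y [-49.7 -45.   43.5  45.8] z [-0.2 23.2 85.3 93.2]
  back face: x=0.170 z+15.6  lean deg 9.6
  top x [19.7 27.6 32.2]
```

View pics/s6.png

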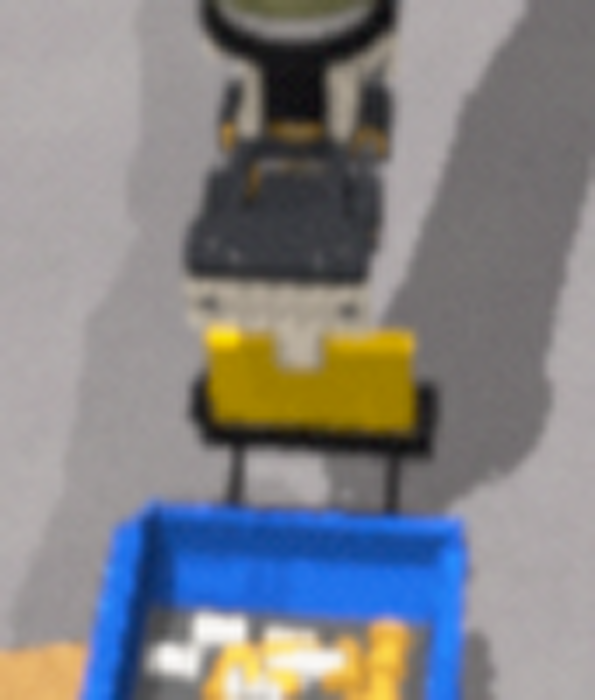

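The label dropped about 10 mm into the slot and leans about 10° against the rear finger. I'll guide it back and down with the cage.

>>> carry_out(
  commands=[
    [[0,0.7,0.3],0,0.7],
    [[0,1.4,0.6],0,0.7],
    [[0,1.9,1.2],0,0.7],
    [[0,2.1,1.8],0,0.7],
    [[0,2.1,2.2],0,0.7],
    [[0,2.1,2.2],0,0.7],
  ],
)

```text
time: 9.07
ee_pos: [0.681, -0.0382, 0.1325]
tool_rot: [-0.0, 0.756, 0.654, -0.0]
ft_force: [0.1, -0.5, -0.1]
grip_width: 0.0281
```

Run:
```python
from h import *
go([.6606,-.0314,.157],-8.3); grab(7); lab(7,225,275,205,229)
crop("scene",7,205,290,165,265,7,"s7")
```

```text
t 9.07 pos [ 0.681  -0.0382  0.1325] psi -8.31 tilt 0.05 F [ 0.1 -0.5 -0.1] w 0.0281 -> shift [ 0.38 -2.12 -2.45] turn -0.0
82 x [-0.8 27.2 29.  34.8 40.4] y [-44.4 -42.5  45.4  45.7] z [ 3.2 14.4 60.7 61.6]
  back face: x=0.841 z+-1.4  lean deg 40.1
  top x [30.9 34.8 40.7]
```

View pics/s7.png

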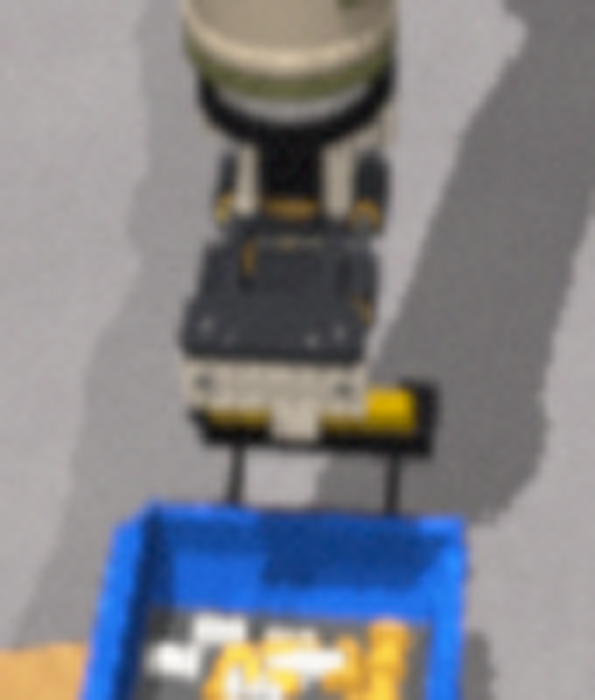

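The label's top edge now measures x = 35, z = 61 mm in the bin frame, against 35 and 60.6 expected at home. I'll open a bit more, retreat upward and check.

>>> carry_out(
  commands=[
    [[0,0,0],0,0.5],
    [[0,0,0],0,0.5],
    [[0,0,-2],0,0.5],
    [[0,0,-6],0,0.5],
    [[0,0,-12],0,0.5],
    [[0,-6,-13],0,0.5],
    [[5,-12,-13],0,0.3],
    [[10,-18,-13],0,0.1],
    [[10,-18,-13],0,0],
  ],
)

```text
time: 10.3
ee_pos: [0.5159, 0.0889, 0.2645]
tool_rot: [-0.0, 0.756, 0.655, 0.001]
ft_force: [1.0, 0.5, 0.6]
grip_width: 0.0719
```

Run:
```python
from h import *
go([.507,-.2925,.26],0); grab(8)
crop("scene",8,205,290,165,265,6,"s8"); crop("top",8,240,300,110,180,8,"t8")
a=cv2.imread("pics/s8.png");b=cv2.imread("pics/t8.png")
c=np.zeros((600,1000,3),np.uint8); c[:600,:510]=a; c[:560,515:995]=b; cv2.imwrite("pics/c8.png",cv2.resize(c,(800,480)))
```

```text
t 10.3 pos [0.5159 0.0889 0.2645] psi -8.17 tilt 0.12 F [1.  0.5 0.6] w 0.0719 -> shift [-37.88   4.54   0.38] turn -8.2
```

View pics/c8.png

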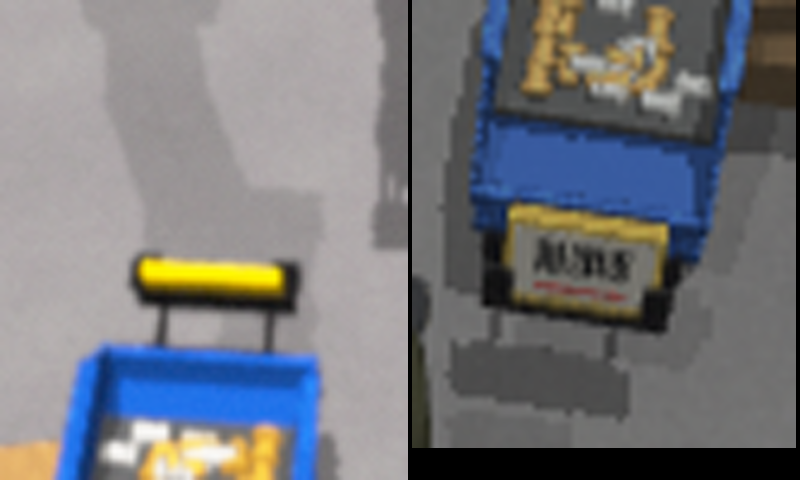

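The label sits in the holder with its barcode outward (top view at about (585,262) in the crop). I'll measure its seat depth.

Run:
```python
from h import *
a=np.radians(30); 
for n,bx in (("scene",(225,275,205,235)),("top",(245,290,135,165))):
    P=yel(n,8,*bx,s=100); P=P[(P[:,2]>.11)&(P[:,2]<.2)]; L=inbin(P); H=np.c_[L[:,0]*np.cos(a)-L[:,2]*np.sin(a),L[:,1],L[:,0]*np.sin(a)+L[:,2]*np.cos(a)]
    print(n,len(P),"Hx",np.percentile(H[:,0],[5,50,95]).round(1),"Hy",np.percentile(H[:,1],[0,5,95,100]).round(1),"Hz",np.percentile(H[:,2],[0,5,50,95,100]).round(1))
    for lo,hi in((-45,-20),(-20,20),(20,45)):
        q=H[(H[:,1]>lo)&(H[:,1]<hi)]; print("   top z",lo,np.percentile(q[:,2],[90,98]).round(1))
# whole face in the top view incl. screen
p,X=cloud("top",8); d=load("top",8)[1]; L=inbin(X); H=np.stack([L[...,0]*np.cos(a)-L[...,2]*np.sin(a),L[...,1],L[...,0]*np.sin(a)+L[...,2]*np.cos(a)],-1)
b=np.zeros(d.shape,bool); b[135:165,245:290]=1
q=H[b&(d>1)&(np.abs(H[...,1])<30)&(H[...,2]>15)&(H[...,2]<66)&(np.abs(H[...,0])<20)]; print("face x",np.median(q[:,0]),np.polyfit(q[:,2],q[:,0],1))
g=cv2.cvtColor(p,cv2.COLOR_RGB2GRAY); m=b&(g<75)&(np.abs(H[...,1])<35)&(H[...,2]>25)&(H[...,2]<62)
print("barcode",m.sum(),H[m].mean(0).round(1),np.percentile(H[m],[2,98],axis=0).round(1))
```

```text
scene 228 Hx [-5.   6.5 10. ] Hy [-51.9 -44.1  43.3  45.8] Hz [ 0.2 32.6 64.4 71.4 73.2]
   top z -45 [70.5 72.7]
   top z -20 [70.5 72.1]
   top z 20 [69.9 71.8]
top 137 Hx [-7.8 -0.9  9.1] Hy [-47.  -43.8  41.   44.3] Hz [-0.6  4.4 66.8 73.7 75.7]
   top z -45 [71.7 75.3]
   top z -20 [72.8 74.2]
   top z 20 [72.9 73.9]
face x -2.595154376366395 [ 0.03448122 -3.77706341]
barcode 64 [ 8.4  0.2 40.7] [[ -6.7 -26.4  28.1]
 [ 49.3  29.4  55.4]]
```

>>> carry_out(
  commands=[
    [[-5,0.6,0.3],-1,0],
    [[-10,1.2,0.3],-2,0],
    [[-16,1.9,0.3],-3.5,0],
    [[-22,2.6,0.3],-5,0],
    [[-28,3.4,0.3],-6.5,0],
    [[-33,4,0.3],-8,0],
    [[-36.5,4.4,0.3],-8,0],
    [[-37.9,4.5,0.3],-8,0],
    [[-37.9,4.5,0.3],-8,0],
    [[-37.9,4.5,0.3],-8,0],
  ],
)

```text
time: 11.65
ee_pos: [0.508, -0.2933, 0.2601]
tool_rot: [-0.0, 0.708, 0.706, 0.0]
ft_force: [-0.5, -0.5, 0.2]
grip_width: 0.093
```

Run:
```python
from h import *
go([.507,-.2925,.080],0); grab(9)
crop("scene",9,130,230,120,260,4,"s9")
```

```text
t 11.65 pos [ 0.508  -0.2933  0.2601] psi -0.21 tilt 0.05 F [-0.5 -0.5  0.2] w 0.093 -> shift [ 0.07 -0.1  18.01] turn -0.2
```

View pics/s9.png

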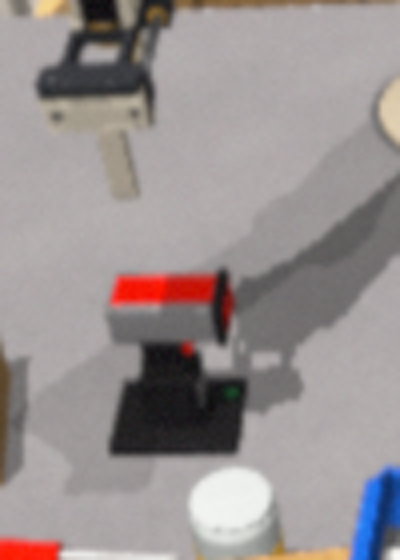

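The open gripper hangs over the scanner, whose head is at (170,300) in the crop. I'll descend and grip.

>>> carry_out(
  commands=[
    [[0,-0.1,5],0,0],
    [[0,-0.1,10],0,0],
    [[0,-0.1,14],0,0],
    [[0,-0.1,17],0,0],
    [[0,-0.1,18],0,0],
    [[0,-0.1,18],0,0],
    [[0,-0.1,18],0,0.5],
    [[0,-0.1,18],0,0.6],
    [[0,-0.1,18],0,0.6],
    [[0,-0.1,18],0,0.6],
  ],
  force=30,
)

```text
time: 13.0
ee_pos: [0.5067, -0.2949, 0.0804]
tool_rot: [0.0, 0.709, 0.705, 0.0]
ft_force: [0.4, -0.8, 0.3]
grip_width: 0.0577
```

Run:
```python
from h import *
go([.507,-.2925,.080],0); grab(10)
crop("scene",10,130,230,120,260,4,"s10")
```

```text
t 13.0 pos [ 0.5067 -0.2949  0.0804] psi -0.31 tilt 0.03 F [ 0.4 -0.8  0.3] w 0.0577 -> shift [0.24 0.03 0.04] turn -0.3
```

View pics/s10.png

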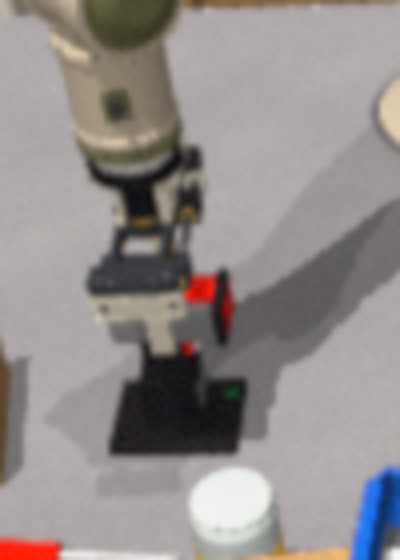

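>>> carry_out(
  commands=[
    [[0.2,0,0],0,0.6],
    [[0.2,0,0],0,1],
    [[0.2,0,0],0,1],
    [[0.2,0,0],0,1],
    [[0.2,0,0],0,1],
  ],
  force=40,
)

```text
time: 13.72
ee_pos: [0.5066, -0.293, 0.0801]
tool_rot: [0.0, 0.709, 0.705, -0.0]
ft_force: [-0.6, -1.3, 1.1]
grip_width: 0.0499
```

>>> carry_out(
  commands=[
    [[0,0,-1],0,1],
    [[0,0,-2.5],0,1],
    [[0,0,-4.5],0,1],
    [[0,0,-6.5],0,1],
    [[0,0,-8.5],0,1],
    [[0,0,-9],0,1],
    [[0,0,-9],0,1],
    [[0,0,-9],0,1],
  ],
)

```text
time: 14.72
ee_pos: [0.5063, -0.2923, 0.1694]
tool_rot: [-0.001, 0.709, 0.705, -0.0]
ft_force: [0.1, -0.2, -2.3]
grip_width: 0.05
```

Run:
```python
from h import *
go([.507,-.2925,.17],0); grab(11)
crop("scene",11,130,230,100,240,4,"s11"); crop("top",11,310,370,165,225,8,"t11")
```

```text
t 14.72 pos [ 0.5063 -0.2923  0.1694] psi -0.29 tilt 0.07 F [ 0.1 -0.2 -2.3] w 0.05 -> shift [-0.02  0.07 -0.06] turn -0.3
```

View pics/s11.png

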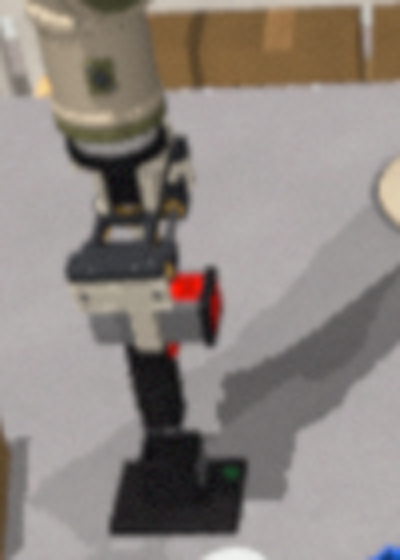

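The scanner is clear of the stand. To tip it, I'll take the handle behind the socket's back wall, foot below the rim, and drive the head forward with a lighter grip. The fixed socket then holds the foot back and turns the scanner about the jaw axis.

>>> carry_out(
  commands=[
    [[-2,0,0],0,1],
    [[-4,0,0],0,1],
    [[-5.6,0,0],0,1],
    [[-5.6,0,2],0,1],
    [[-5.6,0,4],0,1],
    [[-5.6,0,6],0,1],
    [[-5.6,0,6.3],0,1],
    [[-5.6,0,6.3],0,1],
  ],
  force=40,
)

```text
time: 15.82
ee_pos: [0.5062, -0.3496, 0.1073]
tool_rot: [0.0, 0.709, 0.705, -0.0]
ft_force: [0.3, 0.8, -1.9]
grip_width: 0.0496
```

Run:
```python
from h import *
go([.507,-.282,.106],0); grab(12)
crop("scene",12,130,230,120,260,4,"s12")
```

```text
t 15.82 pos [ 0.5062 -0.3496  0.1073] psi -0.34 tilt 0.01 F [ 0.3  0.8 -1.9] w 0.0496 -> shift [6.76 0.04 0.13] turn -0.3
```

View pics/s12.png

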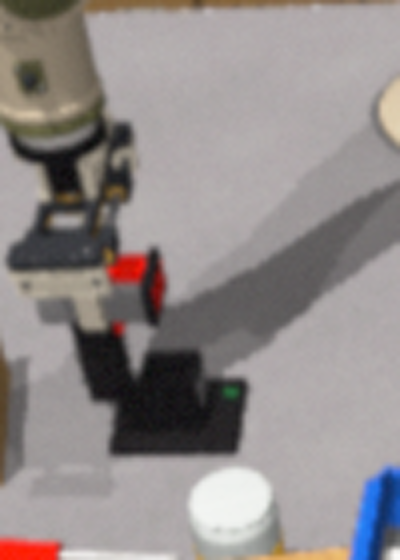

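The handle stands behind the socket at (105,360) in the crop, foot below the rim. Now I'll push forward with a light grip.

>>> carry_out(
  commands=[
    [[0.8,0,0],0,1],
    [[1.6,0,0],0,1],
    [[2.4,0,0],0,1],
    [[3.2,0,0],0,1],
    [[4,0,0],0,1],
  ],
  force=14,
)

```text
time: 16.55
ee_pos: [0.5066, -0.3083, 0.107]
tool_rot: [0.0, 0.709, 0.705, -0.0]
ft_force: [-0.5, -3.1, -2.3]
grip_width: 0.05
```

Run:
```python
from h import *
go([.507,-.282,.106],0); grab(13)
crop("scene",13,130,230,120,260,4,"s13")
```

```text
t 16.55 pos [ 0.5066 -0.3083  0.107 ] psi -0.29 tilt 0.02 F [-0.5 -3.1 -2.3] w 0.05 -> shift [2.63 0.02 0.1 ] turn -0.3
```

View pics/s13.png

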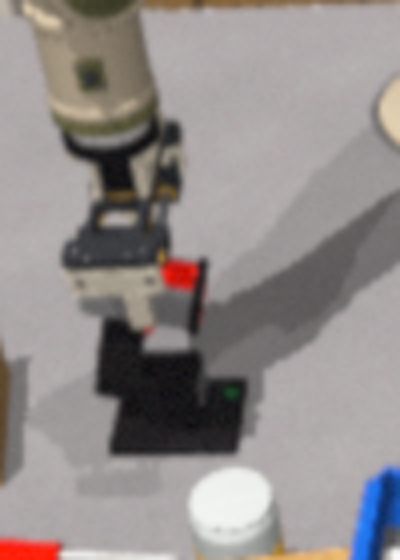

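It pivots in the grip as intended, with 3 N of push. I'll continue.

>>> carry_out(
  commands=[
    [[0.8,0,0],0,1],
    [[1.6,0,0],0,1],
    [[2.4,0,0],0,1],
    [[2.9,0,0],0,1],
    [[2.9,0,0],0,1],
  ],
  force=14,
)

```text
time: 17.27
ee_pos: [0.5067, -0.2788, 0.1071]
tool_rot: [-0.0, 0.709, 0.706, 0.0]
ft_force: [-0.2, -0.9, -1.5]
grip_width: 0.0498
```

>>> carry_out(
  commands=[
    [[0,0,0],0,1],
    [[0,0,0],0,1],
    [[0,0,-2],0,1],
    [[-0.3,0,-5],0,1],
    [[-0.3,0,-9],0,1],
    [[-0.3,0,-14],0,1],
    [[-0.3,0,-16],0,1],
    [[-0.3,0,-16],0,1],
  ],
  force=50,
)

```text
time: 18.27
ee_pos: [0.5071, -0.283, 0.2682]
tool_rot: [0.001, 0.709, 0.705, 0.001]
ft_force: [-0.5, -0.7, -2.7]
grip_width: 0.0499
```

Run:
```python
from h import *
go([.507,-.282,.106],0); grab(14)
crop("scene",14,130,240,70,210,4,"s14"); crop("top",14,310,380,160,230,8,"t14")
```

```text
t 18.27 pos [ 0.5071 -0.283   0.2682] psi -0.3 tilt 0.15 F [-0.5 -0.7 -2.7] w 0.0499 -> shift [ 0.11 -0.06 16.22] turn -0.3
```

View pics/s14.png

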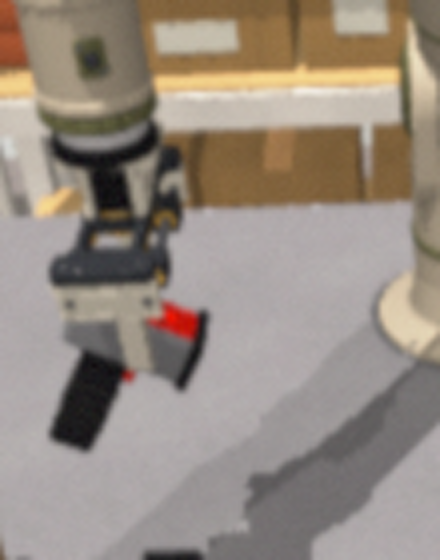

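The scanner holds its tilt in the grip. I'll measure the pitch and where the grip sits.

```bash
cat >> h.py <<'E'
def scan(k,bx,tcp,psi,zoff=.041):
    """scanner points (scene view) in axes: f = looking yaw (psi+90), side, z ; rel. to actual grasp point"""
    p,X=cloud("scene",k); d=load("scene",k)[1]; u0,u1,v0,v1=bx; b=np.zeros(d.shape,bool); b[v0:v1,u0:u1]=1
    a=np.radians(psi+90); G=np.array(tcp)+[0,0,zoff+.019]; q=X-G
    L=np.stack([q[...,0]*np.cos(a)+q[...,1]*np.sin(a),-q[...,0]*np.sin(a)+q[...,1]*np.cos(a),q[...,2]],-1)*1000
    return p,L,b&(d>.3)
E
python3 - <<'E'
from h import *
p,L,b=scan(14,(140,188,140,185),[.5071,-.283,.2682],-.3)
near=(np.abs(L[...,1])<40)&(np.abs(L[...,0])<110)&(L[...,2]<30)&(L[...,2]>-140)
dark=b&near&(p.max(-1)<60)
H=L[dark&(L[...,0]<-5)]
print(len(H),H.min(0).round(),H.max(0).round())
# side face points only (side ~ -15 or so)
sd=np.median(H[:,1]); Hs=H[np.abs(H[:,1]-sd)<6]
r=cv2.minAreaRect(Hs[:,[0,2]].astype(np.float32)); print("handle rect",np.round(r[0],1),np.round(r[1],1),r[2])
w=np.linalg.svd(Hs[:,[0,2]]-Hs[:,[0,2]].mean(0))[2][0]; print("axis",w, "pitch",np.degrees(np.arctan2(w[0],w[1]))) 
N=L[dark&(L[...,0]>20)]; print("nose",len(N),N.mean(0).round(1),N.min(0).round(),N.max(0).round())
w=np.linalg.svd(N[:,[0,2]]-N[:,[0,2]].mean(0))[2][0]; print("nose axis",w)
hsv=cv2.cvtColor(p,cv2.COLOR_RGB2HSV); red=b&near&((hsv[...,0]<8)|(hsv[...,0]>172))&(hsv[...,1]>130)
R=L[red&(L[...,2]>-15)]; print("red top",len(R),np.polyfit(R[:,0],R[:,2],1),R.mean(0).round(1))
grey=b&near&(p.max(-1)>=60)&(L[...,2]<25)&(hsv[...,1]<60)
# estimate of foot
i=Hs[np.argmin(Hs[:,2])]; print("lowest",i.round(1))
E
```

```text
237 [ -87.  -19. -105.] [-20. -10. -13.]
handle rect [-52.9 -57.7] [93.9 32.7] 61.34931945800781
axis [-0.47359358 -0.88074351] pitch -151.73218251841078
nose 32 [ 37.1 -21.  -13.3] [ 23. -30. -37.] [46. 15. -0.]
nose axis [-0.49167118 -0.87078094]
red top 68 [-0.54336122 21.57677297] [28.  -4.2  6.4]
lowest [ -64.3  -12.3 -104.9]
```

```bash
cat >> h.py <<'E'
def scoord(L,th):
    t=np.radians(th); return np.stack([L[...,0]*np.cos(t)-L[...,2]*np.sin(t),L[...,1],L[...,0]*np.sin(t)+L[...,2]*np.cos(t)],-1)
E
python3 - <<'E'
from h import *
p,L,b=scan(14,(140,190,140,188),[.5071,-.283,.2682],-.3); S=scoord(L,28.7)
near=b&(np.abs(S[...,1])<40)&(np.abs(S[...,0])<70)&(S[...,2]>-140)&(S[...,2]<30)
dark=near&(p.max(-1)<60)
h=S[dark&(S[...,2]<-35)&(S[...,0]<20)]; print("handle x",np.percentile(h[:,0],[2,98]).round(1),"z min",np.percentile(h[:,2],[0,3]).round(1),"side",np.median(h[:,1]).round(1), "exp x -29..7, z -126")
n=S[dark&(S[...,2]>-35)&(S[...,0]>25)]; print("nose x",np.percentile(n[:,0],[2,50,98]).round(1),"z",np.percentile(n[:,2],[2,98]).round(1),len(n))
hsv=cv2.cvtColor(p,cv2.COLOR_RGB2HSV); red=near&((hsv[...,0]<8)|(hsv[...,0]>172))&(hsv[...,1]>130)&(S[...,2]>0)
print("red x",np.percentile(S[red][:,0],[2,98]).round(1),"z",np.percentile(S[red][:,2],[10,50,90]).round(1))
g=near&(hsv[...,1]<40)&(p.max(-1)>70)&(p.max(-1)<150)&(S[...,2]<25)&(S[...,2]>-25)&(S[...,0]<-10)
print("grey rear x",np.percentile(S[g][:,0],[2,5,98]).round(1),"z",np.percentile(S[g][:,2],[2,98]).round(1), "side",np.median(S[g][:,1]).round(1))
E
```

```text
handle x [-34.   -3.5] z min [-122.9 -119.7] side -14.3 exp x -29..7, z -126
nose x [36.  38.9 41.6] z [-18.9  20.3] 32
red x [ 3.8 37.1] z [17.  19.  20.8]
grey rear x [-53.9 -52.4 -11.8] z [-22.2   8.5] side -23.9
```

The pitch is about 28.7° nose down (handle 28.3°, red top 28.5°, nose 29.5°), and the scanner sits about 7 mm back in the grip. Next I'll go to the viewing pose.

Run:
```python
from h import *
go([.5339,-.0139,.25],-98.3); go([.5339,-.0139,.17],-98.3)
```

```text
t 18.38 pos [ 0.5062 -0.2823  0.2661] psi -0.29 tilt 0.07 F [-0.9  0.4 -3.4] w 0.0497 -> shift [26.85  2.64  1.63] turn 98.0
t 18.38 pos [ 0.5062 -0.2823  0.2661] psi -0.29 tilt 0.07 F [-0.9  0.4 -3.4] w 0.0497 -> shift [26.84  2.65  9.63] turn 98.0
```

>>> carry_out(
  commands=[
    [[1,0.1,0],4,1],
    [[3,0.3,0.2],10,1],
    [[5,0.5,0.4],17,1],
    [[7.5,0.7,0.6],25,1],
    [[10,1,0.8],33,1],
    [[12.5,1.2,1],41,1],
    [[15,1.5,1.2],49,1],
    [[17.5,1.7,1.4],57,1],
    [[20,2,1.6],65,1],
    [[22,2.2,1.6],73,1],
    [[24,2.4,1.6],81,1],
    [[25.5,2.5,1.6],88,1],
    [[26.5,2.6,1.6],94,1],
    [[26.8,2.6,1.6],98,1],
    [[26.8,2.6,1.6],98,1],
    [[26.8,2.6,1.6],98,1],
  ],
  force=50,
)

```text
time: 20.38
ee_pos: [0.5337, -0.0151, 0.2504]
tool_rot: [0.0, 0.997, -0.072, -0.001]
ft_force: [0.4, -0.2, -2.2]
grip_width: 0.0497
```

Run:
```python
from h import *
go([.5339,-.0139,.17],-98.3); grab(15)
crop("scene",15,190,300,110,270,3,"s15"); crop("top",15,220,310,130,230,5,"t15")
a=cv2.imread("pics/s15.png");b=cv2.imread("pics/t15.png"); c=np.zeros((500,790,3),np.uint8); c[:480,:330]=a; c[:500,335:785]=b; cv2.imwrite("pics/c15.png",c)
```

```text
t 20.38 pos [ 0.5337 -0.0151  0.2504] psi -98.23 tilt 0.07 F [ 0.4 -0.2 -2.2] w 0.0497 -> shift [ 0.01 -0.13  8.04] turn 0.1
```

View pics/c15.png

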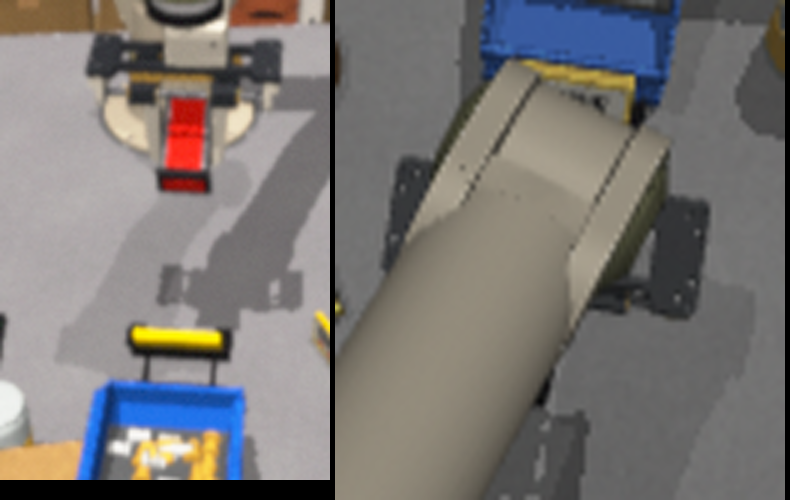

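The scanner faces the label, nose down, and the label is still home. I'll lower it to the viewing height.

>>> carry_out(
  commands=[
    [[0,-0.1,2],0,1],
    [[0,-0.1,4],0,1],
    [[0,-0.1,6],0,1],
    [[0,-0.1,7.5],0,1],
    [[0,-0.1,8],0,1],
    [[0,-0.1,8],0,1],
    [[0,-0.1,8],0,1],
  ],
)

```text
time: 21.35
ee_pos: [0.5346, -0.0141, 0.1716]
tool_rot: [-0.0, 0.997, -0.072, 0.0]
ft_force: [-0.1, 0.1, -1.7]
grip_width: 0.0495
```

Run:
```python
from h import *
go([.5339,-.0139,.17],-98.3); grab(16)
crop("scene",16,200,290,130,260,4,"s16"); crop("top",16,220,310,130,230,4,"t16")
a=cv2.imread("pics/s16.png");b=cv2.imread("pics/t16.png"); c=np.zeros((520,730,3),np.uint8); c[:520,:360]=a; c[:400,365:725]=b; cv2.imwrite("pics/c16.png",c)
# scanner nose/window & red top in the bin frame
p,X=cloud("scene",16); d=load("scene",16)[1]; hsv=cv2.cvtColor(p,cv2.COLOR_RGB2HSV)
b=np.zeros(d.shape,bool); b[150:215,220:275]=1
red=b&((hsv[...,0]<8)|(hsv[...,0]>172))&(hsv[...,1]>130)&(d>.3)&(X[...,2]>.15)
L=inbin(X[red]); v,u=np.nonzero(red); print(len(L),u.min(),u.max(),v.min(),v.max())
vs=np.unique(v)
for vv in vs: 
    q=L[v==vv]; print(vv,len(q),np.median(q,0).round(1),end=" | ")
```

```text
t 21.35 pos [ 0.5346 -0.0141  0.1716] psi -98.3 tilt 0.05 F [-0.1  0.1 -1.7] w 0.0495 -> shift [-0.07 -0.01  0.16] turn -0.0
301 245 258 165 192
165 10 [-132.9   -2.2  146.7] | 166 11 [-1.297e+02  1.000e-01  1.450e+02] | 167 11 [-127.4    0.   142.6] | 168 11 [-1.228e+02  1.000e-01  1.419e+02] | 169 11 [-121.1    0.7  139.9] | 170 12 [-116.8   -0.6  138.8] | 171 11 [-114.5   -2.3  136.6] | 172 11 [-110.6   -2.   135.7] | 173 11 [-106.6   -1.4  134. ] | 174 11 [-104.3   -1.4  131.9] | 175 10 [-102.2   -2.8  129.7] | 176 11 [-98.   -0.7 128.3] | 177 12 [-94.6  -2.1 127.1] | 178 11 [-92.5  -0.2 124.7] | 179 11 [-90.6   0.  122.6] | 180 11 [-8.710e+01  1.000e-01  1.211e+02] | 181 12 [-83.7  -1.3 119.8] | 182 12 [-79.9  -0.8 118.5] | 183 12 [-77.8  -0.9 116.4] | 184 12 [-74.4  -0.5 114.9] | 185 11 [-72.1  -1.9 112.6] | 186 10 [-68.2   0.3 111.5] | 187 3 [-63.4   8.4 112. ] | 189 12 [-65.1  -3.1 101.6] | 190 14 [-67.3  -0.1  95.2] | 191 14 [-73.   -0.6  86.4] | 192 13 [-76.3   0.8  79.7] |
```

View pics/c16.png

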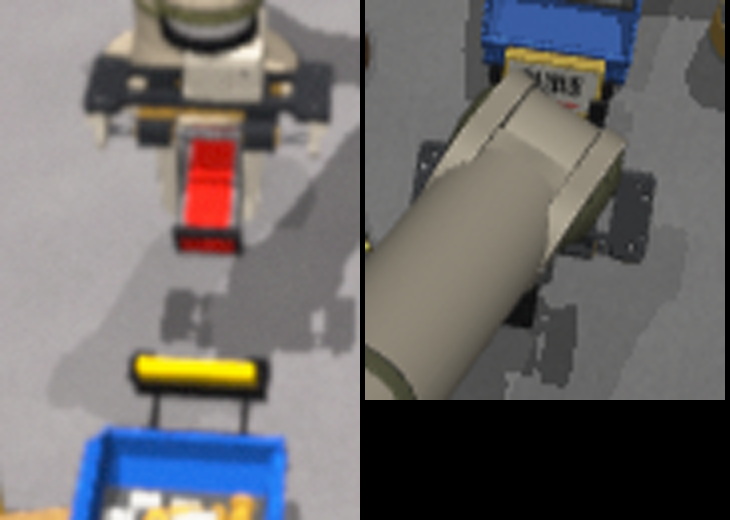

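The window centre measures (−71, −1, 91) mm and the barcode (16, 0, 40) mm in the bin frame. That puts the barcode 100 mm ahead and about 3 mm off the line of sight, at a pitch of 28.5°. I'll hold briefly, then check for creep and that the label and the bystanders are in place.

>>> carry_out(
  commands=[
    [[0,0,0],0,1],
    [[0,0,0],0,1],
    [[0,0,0],0,1],
    [[0,0,0],0,1],
    [[0,0,0],0,1],
    [[0,0,0],0,1],
  ],
)

```text
time: 22.2
ee_pos: [0.5342, -0.014, 0.171]
tool_rot: [0.0, 0.997, -0.072, 0.0]
ft_force: [-1.2, 0.7, -2.0]
grip_width: 0.0499
```

Run:
```python
from h import *
go([.5339,-.0139,.17],-98.3); grab(17)
from workcell import arm
print("qd",np.abs(arm.get_obs()["qd"]).max())
for k in (16,17):
    p,X=cloud("scene",k); d=load("scene",k)[1]; hsv=cv2.cvtColor(p,cv2.COLOR_RGB2HSV)
    b=np.zeros(d.shape,bool); b[150:215,220:275]=1
    red=b&((hsv[...,0]<8)|(hsv[...,0]>172))&(hsv[...,1]>130)&(d>.3)&(X[...,2]>.15)
    L=inbin(X[red]); v,u=np.nonzero(red); t=L[v<186]; w=L[v>=189]
    print(k,"pitch",np.degrees(np.arctan(-np.polyfit(t[:,0],t[:,2],1)[0])).round(2),"yaw err",np.degrees(np.polyfit(t[:,0],t[:,1],1)[0]).round(1),"window",w.mean(0).round(1))
a=np.radians(30)
for k in (8,17):
    P=yel("scene",k,225,275,205,235,100); P=P[(P[:,2]>.11)&(P[:,2]<.2)]; L=inbin(P); H2=L[:,0]*np.sin(a)+L[:,2]*np.cos(a)
    print("label",k,len(P),np.percentile(H2,[90,98]).round(1),np.percentile(L[:,1],[3,97]).round(1))
A=load("scene",0)[0].astype(int);B=load("scene",17)[0].astype(int)
D=(np.abs(A-B).max(-1)>40).astype(np.uint8); c,l,s,ce=cv2.connectedComponentsWithStats(D)
for i in range(1,c):
    if s[i,4]>25: print(s[i].tolist())
```

```text
t 22.2 pos [ 0.5342 -0.014   0.171 ] psi -98.3 tilt 0.0 F [-1.2  0.7 -2. ] w 0.0499 -> shift [-0.03 -0.    0.1 ] turn -0.0
qd 0.001963225230048932
16 pitch 28.51 yaw err -1.0 window [-70.4  -0.7  91. ]
17 pitch 28.38 yaw err -1.3 window [-70.3  -0.7  91. ]
label 8 228 [70.3 72.1] [-45.6  44. ]
label 17 224 [69.7 71.4] [-45.8  44. ]
[258, 0, 34, 31, 625]
[289, 0, 46, 52, 1037]
[397, 0, 74, 72, 2047]
[261, 26, 13, 14, 88]
[281, 34, 12, 23, 105]
[250, 36, 8, 8, 42]
[226, 43, 47, 67, 1186]
[405, 48, 56, 75, 1240]
[236, 83, 22, 16, 210]
[259, 82, 16, 24, 226]
[237, 98, 20, 14, 179]
[434, 107, 9, 19, 76]
[254, 114, 7, 10, 58]
[272, 124, 131, 34, 1358]
[239, 129, 27, 18, 190]
[221, 142, 109, 85, 3753]
[157, 187, 32, 22, 527]
[330, 196, 23, 19, 266]
[182, 212, 18, 11, 86]
```

Nothing is creeping, the label is home, and the image differences are only the arm, its shadow, the moved label and the scanner. Handing in.

Run:
```python
from workcell import hand_in
print(hand_in())
```

```text
the job is handed in; nothing more can be done
None
```

The yellow label is in the holder with its barcode facing out and released, and the scanner is held still in front of it. I handed the job in at about 22 s; `hand_in()` reports no verdict.

**What I did**
- **Label:** I took the yellow label from the rack's middle pocket. The tool can only turn about its own axis, so I stood the label upright in the holder's mouth. I then opened the fingers just enough to cage it and guided it back and down until it dropped home.
- **Scanner:** I drew it up out of the stand. I tipped its nose down by pressing the handle against the outside of the stand's socket with a light grip, then tightened to 50 N, turned it and brought it in front of the label.

**Last checks, from the cameras**

| Check | Measured | Wanted |
|---|---|---|
| Label top edge up the slope | 70–72 mm, about 28 mm above the back plate | 70 mm, 28 mm above the plate |
| Label sideways | within about 1 mm of centre | within 6 mm |
| Barcode ahead of the window | about 100 mm | 60–150 mm |
| Barcode off the line of sight | about 3 mm | within 22 mm |
| Scanner angle off square | pitch 28.4° against 30°, yaw about 1° | within 0.30 rad (17°) |
| Movement over the last 0.85 s | no measurable creep, joints at rest | held still |

The start and end pictures differ only by the arm, its shadow, the moved label and the scanner.

**What disagreed**
- **Tool height:** the reported tool height read about 41 mm lower than the real fingertips. My first grasp closed in the air above the label, touching nothing. I went by the cameras from then on.
- **Scanner grip:** the scanner sat about 7 mm further back in the fingers than planned. I allowed for this in the final pose.
- **Label depth:** I did not press the label down. That it is fully home rests on the camera measurement, which is good to about 2 mm.

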